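# Load a specimen puck into the sprung clamp with a lifting paddle

## Task

Use the blue-handled paddle to carry the steel specimen puck, kept level and never touched by the fingers, to the grey clamp, ease it gently against the sprung orange roller (never pushing harder than about 10 N) and lower it behind the two brass studs so that it sits flat on the ledges, held by the spring. Draw the paddle out and lay it flat on the green mat again, let go of it, and leave the other things on the bench where they are.

Things in the scene. Friction and masses are not known exactly. Their poses are not given: they have to be found in the camera images.
- paddle: Lifting paddle, 140 g, lying flat on the mat. Steel plate 4 mm thick: heel 44 x 40 mm under the handle, blade 20 mm wide along +x to its tip at x = 100 mm. Handle: upright blue post 20 x 20 mm in section, faces square to x and y (grip either pair), top 78 mm above the underside. Origin: on the underside, below the handle's axis; x along the blade, z up.
- paddle_seat (a point): Point on the blade's top face, at x = 85, z = 4 mm of the paddle, where the middle of the puck's underside rests while it touches both brass pins. The pins (5 mm across, 18 mm tall, at x = 58.5, y = +-7.5 mm of the paddle) stand behind the puck and push it; nothing holds it at the sides or in front.
- puck: Steel specimen puck, 50 mm across, 14 mm tall, about 180 g (hidden 0.85 to 1.2 times), with an amber disc on top. It starts loose on the blade, at or up to 1.5 mm ahead of the pins. Origin: centre of its underside.
- clamp: Fixed clamp, grey base 146 x 94 x 18 mm on the bench, with an aluminium saddle on it. x: loading direction (the puck comes from -x); z up. Origin: on the bench, under the seat's middle when the saddle is at mid-setting. The saddle has been set (and stays) anywhere within 16 mm either way along x: this setting is NOT in the poses and must be felt.
- clamp_seat (a point): Seat's middle at mid-setting, at ledge height, 40 mm above the bench; the real seat is up to 16 mm off along the clamp's x. The two ledges lie at |y| = 13 to 32 mm, and between them a slot 26 mm wide, open at the -x end, floor 24 mm above the bench. Lower the blade into it until its top is about 4 mm below the ledges, then draw it straight back along -x, 50 mm or more.
- clamp_studs (a point): Midway between the tops of the two brass studs, at mid-setting: 22.2 mm to -x of the seat's middle, 45 mm above the bench. The studs are 6 mm across, at y = +-17 mm, 5 mm taller than the ledges. The puck passes over them with its underside about 47 mm above the bench and the blade passes between them. They move with the saddle.
- clamp_roller (a point): Face of the sprung orange roller, free, at mid-setting: 23.5 mm to +x of the seat's middle, 50.5 mm above the bench. Roller 14 mm across, 32 mm long, along y, turns freely so the puck slides down it; moves with the saddle. It yields along +x: 0.5 N at first, 1.8 N more per mm. The puck clears the studs from 2.5 mm (5 N); hard stop at 5 mm (9.5 N). About 7 N is right.
- mat: Green mat fixed on the bench, 200 x 120 x 4 mm, long side along its x. Origin: centre of its underside. The paddle starts and must end on it.
- jar: Amber specimen jar with white screw lid, 60 mm across, 85 mm tall. Bystander: leave it alone. Origin: centre of its underside.
- wash_bottle: White wash bottle with red cap, 64 mm across, 125 mm tall. Bystander: leave it alone. Origin: centre of its underside.
- pen_cup: Black cup with pens, 72 mm across, rim 90 mm high, pens to about 150 mm. Bystander: leave it alone. Origin: centre of its underside.

How it is judged:
By the outcome, as a careful person would: the job done as asked, in the order asked, and still so for the second after the job is handed in, with the robot touching nothing.
It also fails if it takes over 72 s, if anything falls off the work surface, if the arm or the gripper's body presses on something with over 40 N, if the wrist force passes 120 N, or if a joint passes its speed limit or range.

## Robot

A 6-joint arm with a two-finger parallel gripper is mounted at the origin on the work surface. World frame = base frame: x ahead of the robot, y to its left, z up, the work surface at z = 0. Lengths are in mm, angles in rad, forces in N, time in s.
With the tool pointing down it reaches from about 400 to 925 mm from the base axis. Payload 12.5 kg.
Tool frame: the origin (TCP) lies at the centre of the arm's flange, where the gripper is bolted on; the fingertips stand 190 mm ahead of it and the grasp point (between the pads) lies 171 mm ahead of it; z points along the fingers, y is the direction in which the jaws open and shut (so a half turn about z gives the same grasp; the last joint's range is limited). The gripper opens to 95 mm and grips with 3 to 60 N. Pads are 20 mm wide; open, the fingers measure 119 mm over their backs; the gripper's body (75 mm by 180 mm) begins 59 mm behind the grasp point.
Start: joints at [-1.27, 0.491, 1.559, -0, 1.092, -0.106], TCP at [247.314, -573.987, 404.761] pointing down, gripper open.
Joint ranges: [-3.1, 3.1], [-0.84, 2.19], [0.05, 2.79], [-1.13, 4.28], [0.06, 2.93], [-2.69, 2.69]. Speed limits (rad/s): [2.22, 2.22, 2.79, 3.14, 3.14, 3.14].

## Interface

Orientations are given as [roll, pitch, yaw] about the fixed x, y, z axes, in that order (R = Rz(yaw) Ry(pitch) Rx(roll)).
In Python, from cell import env gives the robot as it stands.
- The arm moves only by the shell command python3 -m pendant 'ROWS'. ROWS is JSON, a list of rows, each an object of numbers: "x", "y", "z": the shift along the tool's x, y, z in units of 150 mm (1.0 is 150 mm); "rx", "ry", "rz": the turn, a rotation vector about the tool's x, y, z in units of 45 degrees (1.0 is 45 degrees); "jaw": the opening, from 0 (shut) to 1 (fully open). In form: [{"x": .., "y": .., "z": .., "rx": .., "ry": .., "rz": .., "jaw": ..}, ...]. A call has 1 to 10 rows; each row is the pose to reach, as a shift and turn from the pose commanded when the call began, along the tool's axes at that moment; what a row does not reach only later rows make up. A row lasts 1/8 s, in which the tool goes at most 62.5 mm and 10.7 degrees, less where a joint would pass 70% of its speed; a pose out of reach is approached as far as the arm can. A call with a number of a shift or a turn outside -1 to 1 is refused whole. A call with a gripper value outside its range is refused whole. The fingers move at their own pace and stop on an object; the grip force is fixed at half the most. Time passes only in rows, so rows that repeat a pose let the fingers close. It gives the time, the measured TCP pose, the force and the opening at its end, in the units of the state.
- env.state(): the state, without advancing time (a new reading comes with each control period).
- env.read_camera(name): name is "scene" or "side" or "wrist"; returns a dict with "img" (384x512x3 uint8, red, green, blue), "fx", "fy", "cx", "cy" (pixels), "D" ([k1, k2, p1, p2, k3] as OpenCV has them; the pictures are not rectified), "rvec" (rotation vector, rad) and "tvec" (3), from world to camera coordinates, as OpenCV has them. Camera axes: x right, y down, z forward; pixel columns grow to the right and rows downward; lengths in mm; the calibration is good to about 2 mm. A picture is of the moment at which its call begins. There is no depth.
- env.job_done(): hands the job in, once; it reports no verdict.
The state is a dict: "t": time; "joints": joint angles; "qvel": joint speeds; "tau": joint torques, N m; "eef_pos": TCP position; "tcp_rot": TCP orientation; "ft_force": force on the tool from outside, world axes, zero at the start; "moment": the same for the moment, N m; "opening": opening from 0.0 (shut) to 1.0 (fully open).
Only numpy, scipy, OpenCV 4.12 (cv2) and the standard library are available. Lean on these libraries where they do the work, as an engineer would, in place of code of your own. Each camera call takes 0.05 s, during which the arm holds its last target.

## Working session

There is one attempt and no reset: what is moved stays moved. The work goes in short steps, Python scripts to look and compute and a shell command to move; the robot and the scene stay as the last step left them, time stands still between calls to the robot, and variables do not carry over. Pictures are saved under pics/ and viewed, and the job is handed in when it is done.

```bash
ls; mkdir -p pics; python3 - <<'E'
from cell import env
import cv2
s=env.state(); print(s)
for n in ["scene","side","wrist"]:
    c=env.read_camera(n); cv2.imwrite(f"pics/{n}0.png",c["img"][:,:,::-1]); print(n,{k:c[k] for k in c if k!="img"})
E
```

```text
pics
{'t': 0.0, 'joints': array([-1.26956732e+00,  4.91541408e-01,  1.55944622e+00, -7.61126458e-06,
        1.09166729e+00, -1.05617310e-01]), 'qvel': array([ 1.02281574e-03, -1.68625064e-03, -8.19025213e-04,  3.49940486e-05,
        1.65995974e-03,  3.90381877e-04]), 'tau': array([ 1.45125647e-03, -6.12651014e+01, -2.58175439e+01,  6.92980131e-02,
        4.83199744e-02, -9.55431301e-05]), 'eef_pos': array([ 247.32243114, -573.94701   ,  404.1740212 ]), 'tcp_rot': array([-3.14053560e+00, -1.05272012e-04,  4.06849773e-01]), 'ft_force': array([0.14741575, 0.16789195, 0.28554728]), 'moment': array([-0.01171101,  0.03072768, -0.00067012]), 'opening': 0.9966236777529804}
scene {'fx': 437.39329747373233, 'fy': 437.39329747373233, 'cx': 254.33168920931422, 'cy': 191.58120240139874, 'D': array([-0.05405947,  0.        ,  0.        ,  0.        ,  0.        ]), 'rvec': array([ 0.91959608,  2.5027846 , -1.05447151]), 'tvec': array([ 476.3503552 , -241.42086426, 1528.18610556])}
side {'fx': 380.2038996616894, 'fy': 380.2038996616894, 'cx': 264.8241062180042, 'cy': 189.70007180889272, 'D': array([-0.01684246,  0.        ,  0.        ,  0.        ,  0.        ]), 'rvec': array([ 0.78045668, -2.62712003,  1.04268278]), 'tvec': array([542.3864783 , 328.67281777, 846.75677934])}
wrist {'fx': 286.8464660731493, 'fy': 286.8464660731493, 'cx': 249.4060950534605, 'cy': 194.59692666040846, 'D': array([-0.05015791,  0.        ,  0.        ,  0.        ,  0.        ]), 'rvec': array([-2.45560142,  1.61505643,  0.19271212]), 'tvec': array([-626.77537078,  -26.35070597,  389.41099506])}
```

View pics/scene0.png

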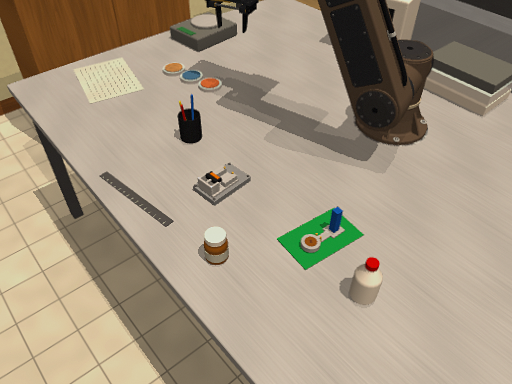

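View pics/side0.png

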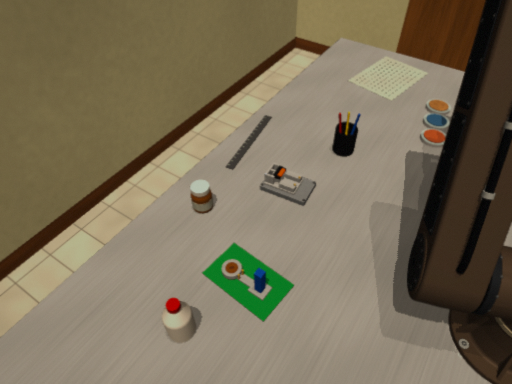

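View pics/wrist0.png

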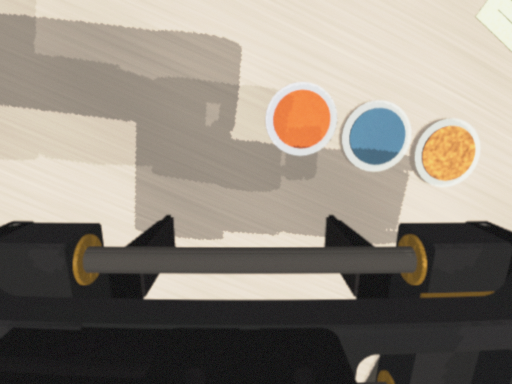

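```bash
cat > h.py <<'E'
import numpy as np, cv2
from scipy.spatial.transform import Rotation as Rn
from scipy.optimize import least_squares
def cam(c):
    K=np.array([[c["fx"],0,c["cx"]],[0,c["fy"],c["cy"]],[0,0,1.]])
    return K,np.array(c["D"]),np.array(c["rvec"],float),np.array(c["tvec"],float)
def ray(c,uv):
    K,D,r,t=cam(c); n=cv2.undistortPoints(np.array([[uv]],float),K,D)[0,0]
    R=cv2.Rodrigues(r)[0]; return -R.T@t, R.T@np.array([n[0],n[1],1])
def onz(c,uv,z):
    o,d=ray(c,uv); return o+d*(z-o[2])/d[2]
def tri(obs):
    A=[];b=[]
    for c,uv in obs:
        o,d=ray(c,uv); d/=np.linalg.norm(d); P=np.eye(3)-np.outer(d,d); A.append(P); b.append(P@o)
    x=np.linalg.lstsq(np.vstack(A),np.hstack(b),rcond=None)[0]
    return x,[float(np.linalg.norm(a@x-bb)) for a,bb in zip(A,b)]
def proj(c,P):
    K,D,r,t=cam(c); return cv2.projectPoints(np.array(P,float).reshape(-1,1,3),r,t,K,D)[0][:,0]
E
python3 - <<'E'
from cell import env
from h import *
import pickle
C={}
for n in ["scene","side","wrist"]:
    C[n]=env.read_camera(n)
pickle.dump(C,open("c0.pkl","wb"))
for n,(x,y) in {"scene":(320,225),"side":(255,280)}.items():
    im=C[n]["img"][y-50:y+50,x-65:x+65]; cv2.imwrite(f"pics/{n}_mat.png",cv2.resize(im,None,fx=6,fy=6,interpolation=cv2.INTER_CUBIC)[:,:,::-1])
for n,(x,y) in {"scene":(222,183),"side":(288,183)}.items():
    im=C[n]["img"][y-30:y+30,x-40:x+40]; cv2.imwrite(f"pics/{n}_cl.png",cv2.resize(im,None,fx=9,fy=9,interpolation=cv2.INTER_CUBIC)[:,:,::-1])
s=env.state(); Rt=Rn.from_euler('xyz',s['tcp_rot']).as_matrix()
o,_=ray(C["wrist"],(250,190)); R=cv2.Rodrigues(C["wrist"]["rvec"])[0]
print("cam in tool",Rt.T@(o-s['eef_pos']), (R@Rt).round(3))
print("tool axes world\n",Rt.round(3))
sc,si=C["scene"],C["side"]
for nm,a,b in [("handletop",(336,209),(260,270)),("pucktop",(311,241),(233,268)),("jar",(215,234),(200,186)),("bottle",(372,264),(173,304)),("cup",(190,115),(346,128)),("clamp roller",(215,177),(281,172))]:
    print(nm,*tri([(sc,a),(si,b)]))
E
```

```text
cam in tool [65.4949947   2.24478445 20.24014835] [[ 0.     1.     0.   ]
 [-0.972  0.    -0.234]
 [-0.234 -0.     0.972]]
tool axes world
 [[ 0.918  0.396 -0.   ]
 [ 0.396 -0.918  0.   ]
 [ 0.    -0.    -1.   ]]
handletop [528.45689462 203.7229578   85.76108515] [1.2423020273971441, 1.242302027397333]
pucktop [609.80663173 203.06930489  21.52085431] [1.0672073453531616, 1.0672073453529372]
jar [813.1755716   72.70018872  86.27005845] [0.5956568815113042, 0.5956568815112279]
bottle [620.58065971 384.43719847 120.61072866] [1.6938598033584709, 1.6938598033582164]
cup [ 581.48431188 -370.34599801   95.96308671] [1.9433112182264551, 1.943311218226116]
clamp roller [ 670.88827685 -122.28005482   54.38896371] [2.66009123411379, 2.660091234113645]
```

```bash
ls pics
```

```text
scene0.png
scene_cl.png
scene_mat.png
side0.png
side_cl.png
side_mat.png
wrist0.png
```

View pics/scene_mat.png

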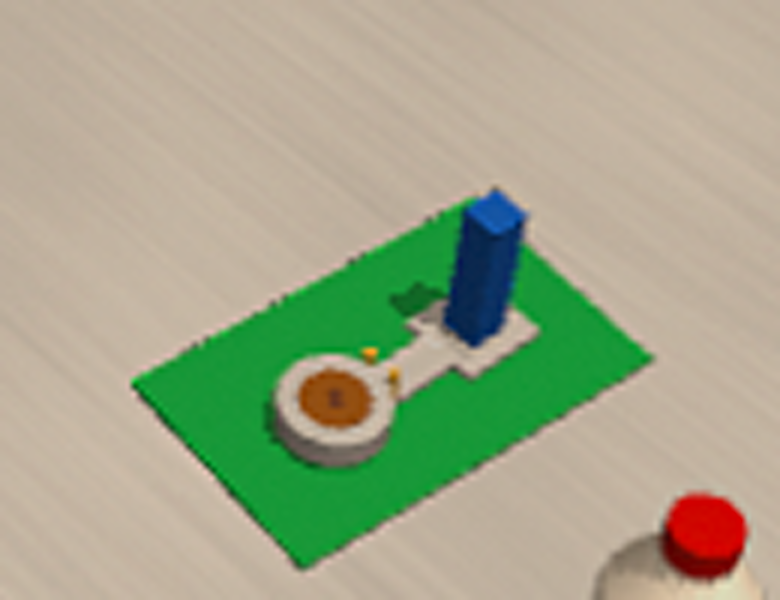

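View pics/scene_cl.png

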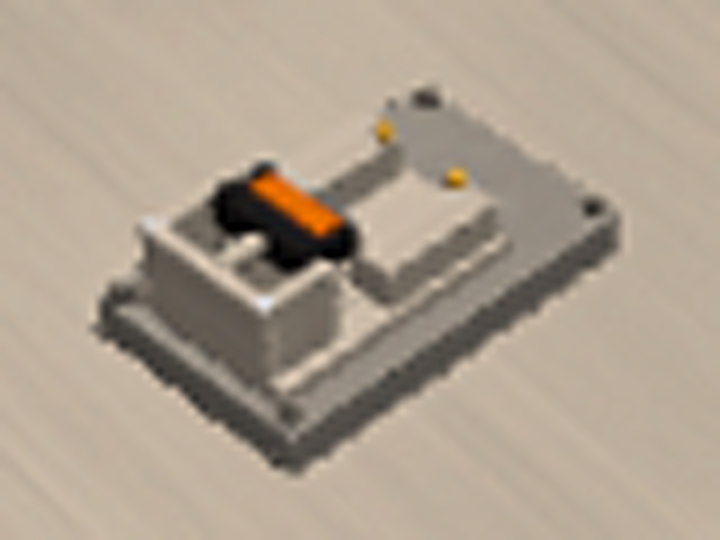

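View pics/side_cl.png

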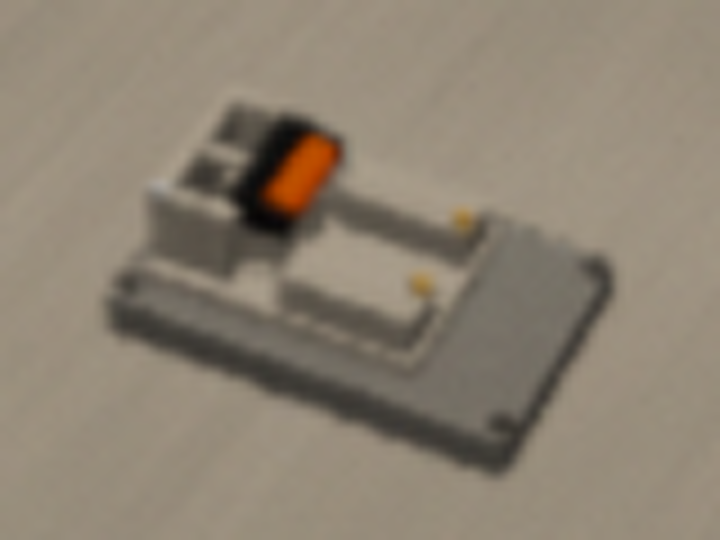

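```bash
python3 - <<'E'
from h import *
import pickle
C=pickle.load(open("c0.pkl","rb")); sc,si=C["scene"],C["side"]
S=lambda x,y:(sc,(182+x/9-.45,153+y/9-.45)); D=lambda x,y:(si,(248+x/9-.45,153+y/9-.45))
for n,a,b in [("stud-",S(384,129),D(463,216)),("stud+",S(456,175),D(421,282)),("roll-",S(262,178),D(328,142)),("roll+",S(333,220),D(279,200)),
 ("block far +",S(264,302),D(160,185))]:
    print(n,*tri([a,b]))
print("base corner far+ (top)",onz(sc,S(292,437)[1],18), onz(si,D(105,293)[1],18)) 
print("near+ ",onz(sc,S(617,215)[1],18), onz(si,D(505,440)[1],18))
M=lambda x,y:(320-65+x/6-.4,225-50+y/6-.4)
for p in [(132,383),(303,568),(652,357),(478,196)]: print("mat",onz(sc,M(*p),4))
E
```

```text
stud- [ 620.36781412 -143.78743978   47.52194558] [0.6415595075486049, 0.6415595075485776]
stud+ [ 616.78261795 -110.22890236   47.77871389] [0.27530578238845466, 0.2753057823886796]
roll- [ 670.95190373 -140.96800567   57.09394836] [0.6114951184987086, 0.6114951184988192]
roll+ [ 668.3970331  -106.08812146   61.00815394] [0.0476646225567319, 0.04766462255685831]
block far + [705.69828511 -92.25157519  58.87018862] [0.2453426602966567, 0.24534266029671803]
base corner far+ (top) [711.76788052 -73.59682821  18.        ] [715.82624252 -74.42505228  18.        ]
near+  [568.56168641 -86.95808183  18.        ] [571.87380575 -90.02196895  18.        ]
mat [661.08140803 130.78924651   4.        ]
mat [673.992323   248.74325649   4.        ]
mat [475.49041236 269.00670849   4.        ]
mat [460.76385592 152.27917024   4.        ]
```

View pics/side_mat.png

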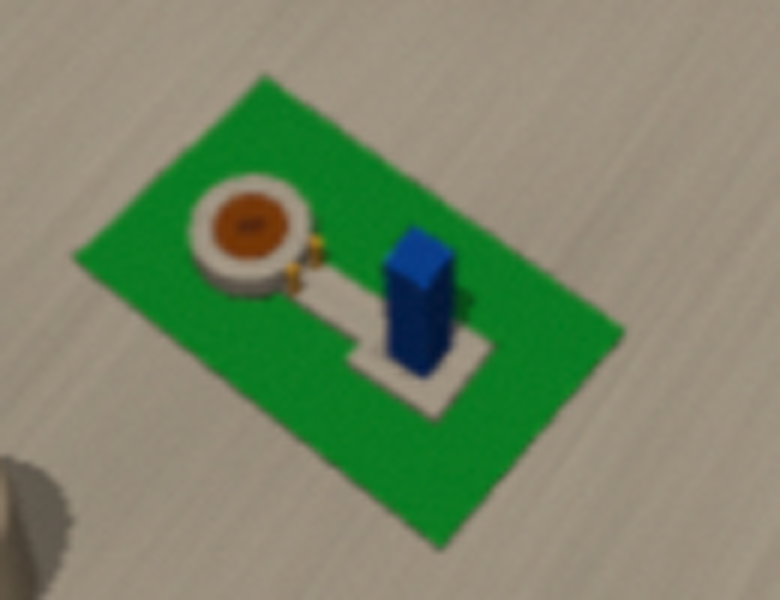

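```bash
python3 -m pendant '[{"x":0.4,"y":-0.15,"z":0.1,"rz":-0.2},{"x":0.8,"y":-0.3,"z":0.2,"rz":-0.4},{"x":1.0,"y":-0.39,"z":0.25,"rz":-0.6},{"x":1.0,"y":-0.39,"z":0.25,"rz":-0.8}]'; cat >> h.py <<'E'
def delta(s,p=None,yaw=None):
    """pendant units for a world target TCP p, yaw (tool down)"""
    R=Rn.from_euler('xyz',s['tcp_rot']).as_matrix()
    out={}
    if p is not None: out['xyz']=(R.T@(np.array(p)-s['eef_pos'])/150).round(4)
    if yaw is not None:
        Rt=Rn.from_euler('xyz',[np.pi,0,yaw]).as_matrix(); out['rot']=(Rn.from_matrix(R.T@Rt).as_rotvec()/(np.pi/4)).round(4)
    return out
E
python3 -c "
from cell import env
from h import *
s=env.state();print(s['t'],s['joints'],s['eef_pos'],s['tcp_rot']);print(delta(s,[650,-180,330],1.67))"
```

```text
0.3 [-1.26958864e+00  4.91143774e-01  1.55907109e+00  1.27564101e-05
  1.09168832e+00 -1.05582258e-01] [ 247.32106637 -573.98230148  404.55043758] [-3.14128504e+00 -4.39809860e-05  4.06784053e-01]
{'xyz': array([ 3.5047, -1.3499,  0.4976]), 'rot': array([-3.0000e-04, -3.0000e-04, -1.6084e+00])}invalid input
```

```bash
python3 -m pendant '[{"x":0.4,"y":-0.15,"z":0.1,"rx":0,"ry":0,"rz":-0.2,"jaw":1},{"x":0.8,"y":-0.3,"z":0.2,"rx":0,"ry":0,"rz":-0.4,"jaw":1},{"x":1.0,"y":-0.39,"z":0.25,"rx":0,"ry":0,"rz":-0.6,"jaw":1},{"x":1.0,"y":-0.39,"z":0.25,"rx":0,"ry":0,"rz":-0.8,"jaw":1}]'; 
python3 -c "
from cell import env
from h import *
s=env.state();print(s['t'],s['joints'],s['eef_pos'],s['tcp_rot']);print(delta(s,[650,-180,330],1.67))"
```

```text
t: 0.8
eef_pos: [363.7, -458.9, 366.7]
tcp_rot: [-3.141, -0.001, 1.044]
ft_force: [-0.5, 0.1, -0.0]
opening: 1.0
0.8 [-1.01346528e+00  4.76006475e-01  1.70177472e+00  2.28670199e-04
  9.65145067e-01 -4.86377278e-01] [ 363.6582735  -458.87664956  366.66782746] [-3.14050149e+00 -7.89410276e-04  1.04357758e+00]
{'xyz': array([2.567 , 0.7146, 0.2457]), 'rot': array([-0.001 , -0.0014, -0.7976])}
```

```bash
python3 -m pendant '[{"x":0.4,"y":0.12,"z":0.04,"rx":0,"ry":0,"rz":-0.2,"jaw":1},{"x":0.8,"y":0.24,"z":0.08,"rx":0,"ry":0,"rz":-0.4,"jaw":1},{"x":1.0,"y":0.36,"z":0.12,"rx":0,"ry":0,"rz":-0.6,"jaw":1},{"x":1.0,"y":0.5,"z":0.2,"rx":0,"ry":0,"rz":-0.8,"jaw":1}]'; 
python3 -c "
from cell import env
from h import *
s=env.state();print(delta(s,[650,-180,330],1.67))"
```

```text
t: 1.3
eef_pos: [504.7, -368.3, 337.5]
tcp_rot: [3.141, 0.001, 1.672]
ft_force: [-0.5, 0.1, -0.2]
opening: 1.0
{'xyz': array([1.1517, 1.0899, 0.0504]), 'rot': array([0.0008, 0.0007, 0.0021])}
```

```bash
python3 -m pendant '[{"x":0.25,"y":0.25,"z":0.02,"rx":0,"ry":0,"rz":0,"jaw":1},{"x":0.5,"y":0.5,"z":0.04,"rx":0,"ry":0,"rz":0,"jaw":1},{"x":0.75,"y":0.75,"z":0.05,"rx":0,"ry":0,"rz":0,"jaw":1},{"x":1,"y":1,"z":0.05,"rx":0,"ry":0,"rz":0,"jaw":1},{"x":1,"y":1,"z":0.05,"rx":0,"ry":0,"rz":0,"jaw":1},{"x":1,"y":1,"z":0.05,"rx":0,"ry":0,"rz":0,"jaw":1}]'; 
cat > snap.py <<'E'
import sys,pickle
from cell import env
from h import *
c=env.read_camera("wrist"); n=sys.argv[1]; c['s']=env.state()
pickle.dump(c,open(n+".pkl","wb")); cv2.imwrite(f"pics/{n}.png",cv2.resize(c["img"],None,fx=1.5,fy=1.5,interpolation=cv2.INTER_CUBIC)[:,:,::-1]); print(c['s']['t'],c['s']['eef_pos'],c['s']['tcp_rot'])
E
python3 snap.py w1
```

```text
t: 2.05
eef_pos: [638.3, -207.1, 329.5]
tcp_rot: [-3.141, 0.0, 1.664]
ft_force: [0.2, 0.0, -0.1]
opening: 1.0
2.1 [ 638.03115987 -207.62173906  329.62567965] [-3.14117787e+00  5.16231933e-05  1.66290580e+00]
```

View pics/w1.png

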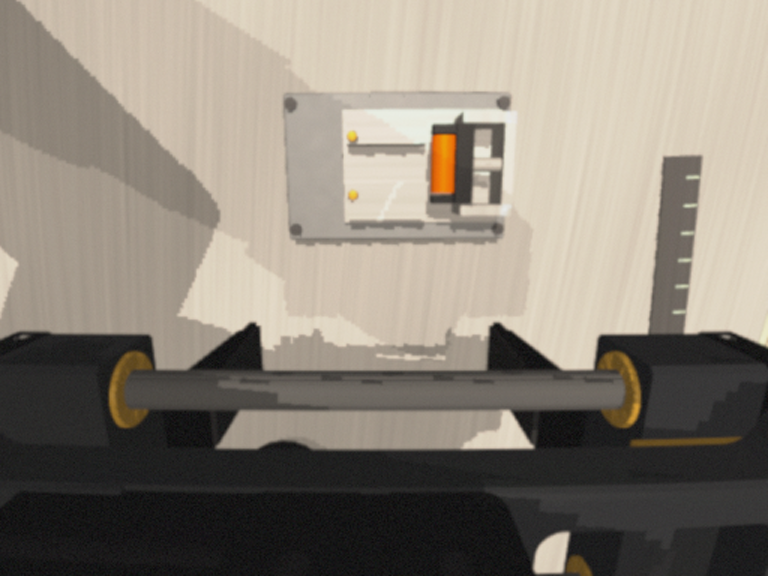

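```bash
python3 -m pendant '[{"x":0.1,"y":-0.25,"z":0,"rx":0,"ry":0,"rz":0,"jaw":1},{"x":0.2,"y":-0.6,"z":0,"rx":0,"ry":0,"rz":0,"jaw":1},{"x":0.25,"y":-0.7,"z":0,"rx":0,"ry":0,"rz":0,"jaw":1},{"x":0.25,"y":-0.7,"z":0,"rx":0,"ry":0,"rz":0,"jaw":1},{"x":0.25,"y":-0.7,"z":0,"rx":0,"ry":0,"rz":0,"jaw":1}]'; python3 snap.py w2
```

```text
t: 2.72
eef_pos: [530.9, -180.3, 330.0]
tcp_rot: [3.141, 0.001, 1.662]
ft_force: [0.1, -0.2, -1.2]
opening: 1.0
2.775 [ 531.01520262 -180.090049    329.77320472] [3.14095322e+00 4.78002268e-04 1.66271785e+00]
```

View pics/w2.png

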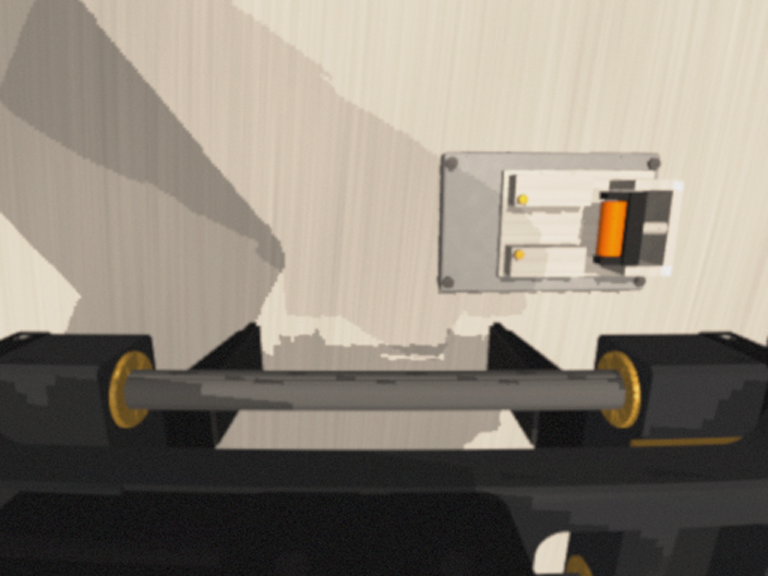

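```bash
cat >> h.py <<'E'
def blobs(img,lo,hi,roi,amin=4):
    hsv=cv2.cvtColor(np.ascontiguousarray(img),cv2.COLOR_RGB2HSV); m=cv2.inRange(hsv,lo,hi)
    x0,y0,x1,y1=roi; mm=np.zeros_like(m); mm[y0:y1,x0:x1]=m[y0:y1,x0:x1]
    n,l,st,ce=cv2.connectedComponentsWithStats(mm)
    return [(ce[i].round(2),st[i].tolist()) for i in range(1,n) if st[i][4]>=amin],mm
E
python3 - <<'E'
from h import *
import pickle
W=[pickle.load(open(f"w{i}.pkl","rb")) for i in (1,2)]
pts=[]
for w,roi in zip(W,[(190,60,345,160),(290,95,460,195)]):
    y,_=blobs(w["img"],(18,110,110),(32,255,255),roi,3); o,m=blobs(w["img"],(4,150,120),(16,255,255),roi,20)
    print("Y",y,"\nO",o)
    ys=[b[0] for b in sorted([b for b in y],key=lambda b:b[0][1])]
    d,_=blobs(w["img"],(0,0,0),(179,120,80),roi,6); print("dark",[(b[0],b[1][4]) for b in d])
    pts.append((ys,o[0][0],o[0][1]))
E
```

```text
Y [(array([234.42,  90.55]), [232, 88, 6, 6, 31]), (array([295.77,  96.74]), [294, 90, 5, 16, 57]), (array([234.79, 129.5 ]), [232, 127, 6, 6, 28])] 
O [(array([295.  , 109.81]), [287, 89, 17, 40, 510])]
dark [(array([306.33, 109.44]), 646)]
Y [(array([348.17, 132.6 ]), [345, 130, 7, 6, 30]), (array([409.33, 150.75]), [407, 135, 6, 34, 96]), (array([345.74, 169.35]), [343, 167, 7, 6, 31])] 
O [(array([406.38, 151.95]), [398, 134, 20, 37, 422])]
dark [(array([419.06, 152.39]), 729)]
```

```bash
python3 - <<'E'
from h import *
import pickle
W=[pickle.load(open(f"w{i}.pkl","rb")) for i in (1,2)]
A,ra=tri([(W[0],(234.42,90.55)),(W[1],(348.17,132.6))]);B,rb=tri([(W[0],(234.79,129.5)),(W[1],(345.74,169.35))])
print("stud+",A,ra,"stud-",B,rb,np.linalg.norm(A-B))
d=A-B; print("phi deg",np.degrees(np.arctan2(-d[0],d[1])),"mid",(A+B)/2)
for w,a,b in [(W[0],(234.42,90.55),(234.79,129.5)),(W[1],(348.17,132.6),(345.74,169.35))]:
    p,q=onz(w,a,45),onz(w,b,45); d=p-q; print(p,q,"phi@45",np.degrees(np.arctan2(-d[0],d[1])),"mid",(p+q)/2)
print("orange centroid at z57",onz(W[0],(296.5,109.8),57),onz(W[1],(407.5,151.95),57))
# screws, rough from 1.5x picture
for w,P in [(W[0],[(290,104),(503,103),(295,230),(497,229)]),(W[1],[(452,163),(654,163),(447,283),(640,282)])]:
    g=cv2.cvtColor(np.ascontiguousarray(w["img"]),cv2.COLOR_RGB2GRAY).astype(float); L=[]
    for x,y in P:
        x=int(x/1.5);y=int(y/1.5); r=g[y-6:y+7,x-6:x+7]; m=np.clip(np.median(r)-25-r,0,None); yy,xx=np.mgrid[y-6:y+7,x-6:x+7]
        m*=((yy-y)**2+(xx-x)**2<25); u=((m*xx).sum()/m.sum(),(m*yy).sum()/m.sum()); L.append(onz(w,u,18))
    L=np.array(L); print(L.round(1)); 
    dx=(L[1]-L[0]+L[3]-L[2]); print("phi",np.degrees(np.arctan2(dx[1],dx[0])),"c",L.mean(0))
E
```

```text
stud+ [ 617.19465732 -114.75412064   42.61489335] [0.04114954603743731, 0.0411495460374092] stud- [ 620.35241988 -148.49951514   43.27955837] [0.007205607494408971, 0.007205607494547915] 33.89933470853677
phi deg 5.3459481981546455 mid [ 618.7735386  -131.62681789   42.94722586]
[ 617.33002163 -115.05618271   45.        ] [ 620.43857194 -148.4640011    45.        ] phi@45 5.315984599473807 mid [ 618.88429678 -131.7600919    45.        ]
[ 616.39285673 -114.73732515   45.        ] [ 619.74254226 -148.30499337   45.        ] phi@45 5.698625685456371 mid [ 618.0676995  -131.52115926   45.        ]
orange centroid at z57 [ 671.82859898 -126.94928452   57.        ] [ 668.47508674 -126.11308695   57.        ]
[[ 574.8  -96.3   18. ]
 [ 709.7  -82.3   18. ]
 [ 582.9 -175.5   18. ]
 [ 717.1 -161.4   18. ]]
phi 5.95244784765682 c [ 646.12278501 -128.87219141   18.        ]
[[ 573.8  -96.9   18. ]
 [ 709.9  -82.2   18. ]
 [ 581.8 -175.6   18. ]
 [ 717.9 -162.1   18. ]]
phi 5.921850482201367 c [ 645.84289177 -129.1912254    18.        ]
```

```bash
python3 -m pendant '[{"x":0.3,"y":0.1,"z":0,"rx":0,"ry":0,"rz":0,"jaw":1},{"x":0.65,"y":0.2,"z":0,"rx":0,"ry":0,"rz":0.05,"jaw":1},{"x":1,"y":0.3,"z":0,"rx":0,"ry":0,"rz":0.1,"jaw":1}]';python3 -m pendant '[{"x":0.35,"y":0.1,"z":-0.05,"rx":0,"ry":0,"rz":0.05,"jaw":1},{"x":0.7,"y":0.2,"z":-0.1,"rx":0,"ry":0,"rz":0.1,"jaw":1},{"x":1,"y":0.3,"z":-0.13,"rx":0,"ry":0,"rz":0.15,"jaw":1},{"x":1,"y":0.3,"z":-0.13,"rx":0,"ry":0,"rz":0.15,"jaw":1},{"x":1,"y":0.3,"z":-0.13,"rx":0,"ry":0,"rz":0.15,"jaw":1}]'; python3 snap.py w3
```

```text
t: 3.15
eef_pos: [562.3, -24.6, 329.4]
tcp_rot: [3.141, 0.0, 1.583]
ft_force: [0.7, -0.3, 0.4]
opening: 0.999
t: 3.78
eef_pos: [604.5, 124.6, 348.6]
tcp_rot: [-3.141, 0.0, 1.468]
ft_force: [0.1, -1.2, -0.2]
opening: 1.004
3.825 [604.38298223 124.02116901 348.77119375] [-3.14086927e+00  3.91187348e-04  1.46679379e+00]
```

View pics/w3.png

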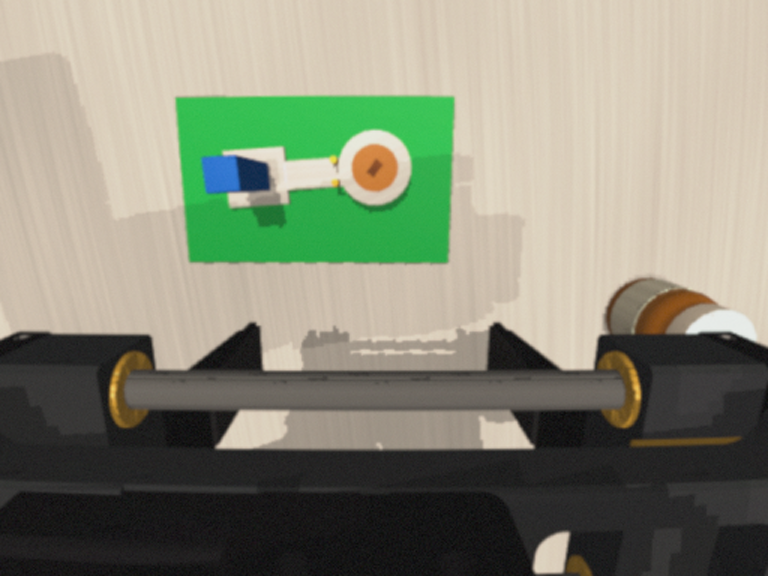

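```bash
python3 -m pendant '[{"x":0,"y":-0.3,"z":0,"rx":0,"ry":0,"rz":0,"jaw":0.7},{"x":0,"y":-0.55,"z":0,"rx":0,"ry":0,"rz":0,"jaw":0.6},{"x":0,"y":-0.55,"z":0,"rx":0,"ry":0,"rz":0,"jaw":0.6},{"x":0,"y":-0.55,"z":0,"rx":0,"ry":0,"rz":0,"jaw":0.6}]'; python3 snap.py w4
```

```text
t: 4.32
eef_pos: [523.0, 132.5, 349.5]
tcp_rot: [3.14, -0.0, 1.466]
ft_force: [0.9, -0.1, -1.0]
opening: 0.639
4.375 [523.14862291 132.65237623 349.34626041] [ 3.14063130e+00 -7.30844981e-05  1.46605239e+00]
```

View pics/w4.png

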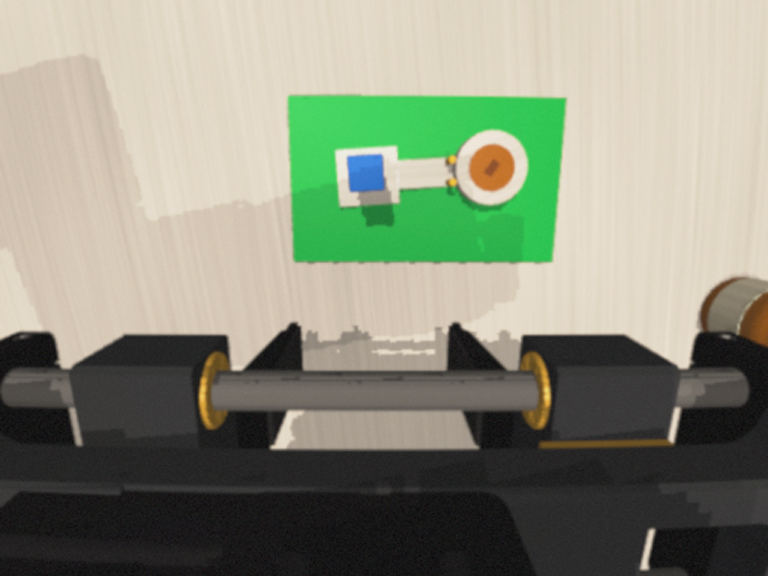

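```bash
python3 - <<'E'
from h import *
import pickle
W=[pickle.load(open(f"w{i}.pkl","rb")) for i in (3,4)]
R=[]
for w,roi in zip(W,[(120,65,300,172),(195,65,380,172)]):
    b,mb=blobs(w["img"],(95,100,150),(125,255,255),roi,50)
    a,_=blobs(w["img"],(5,120,90),(17,255,255),roi,60)
    y,_=blobs(w["img"],(20,110,110),(32,255,255),roi,3)
    print("blue",b,"amber",a,"pins",y)
    x,yy=int(b[0][0][0]),int(b[0][0][1])
    cs=cv2.findContours(mb,cv2.RETR_EXTERNAL,cv2.CHAIN_APPROX_NONE)[0]; print(cv2.minAreaRect(max(cs,key=len)))
    R.append((b[0][0],a[0][0],sorted([q[0] for q in y],key=lambda q:q[1])))
    g,mg=blobs(w["img"],(45,120,60),(80,255,255),(100,50,400,190),500)
    cs=cv2.findContours(mg,cv2.RETR_EXTERNAL,cv2.CHAIN_APPROX_NONE)[0]; c=max(cs,key=cv2.contourArea)
    ap=cv2.approxPolyDP(cv2.convexHull(c),6,True)[:,0]; print("mat",[onz(w,p,4).round(1)[:2] for p in ap.astype(float)])
print("handle top",tri([(W[0],R[0][0]),(W[1],R[1][0])]))
print("amber",tri([(W[0],R[0][1]),(W[1],R[1][1])]))
for i in range(2): print("pin",tri([(W[0],R[0][2][i]),(W[1],R[1][2][i])]), onz(W[1],R[1][2][i],26))
E
```

```text
blue [(array([146.91, 115.71]), [135, 104, 25, 25, 547])] amber [(array([249.39, 111.5 ]), [235, 97, 30, 30, 722])] pins [(array([222.19, 106.38]), [220, 105, 5, 4, 16]), (array([223.19, 121.86]), [221, 120, 5, 5, 21])]
((146.91635131835938, 115.66148376464844), (24.015640258789062, 23.32948112487793), 86.42366790771484)
mat [array([673. , 244.9]), array([660.8, 128.4]), array([466.2, 149.8]), array([479.8, 266.1])]
blue [(array([243.58, 114.82]), [232, 103, 24, 25, 531])] amber [(array([327.48, 111.37]), [313, 97, 30, 30, 713])] pins [(array([300.59, 105.68]), [298, 104, 6, 5, 22]), (array([301.04, 121.17]), [298, 119, 6, 5, 24])]
((243.46194458007812, 114.96699523925781), (23.511526107788086, 22.58531379699707), 85.91438293457031)
mat [array([673.2, 244.7]), array([661.1, 129.1]), array([465.1, 150.6]), array([478.5, 266.1])]
handle top (array([527.37798458, 204.94410611,  81.22937782]), [0.03896527189517274, 0.03896527189518919])
amber (array([613.53947954, 201.88631076,  21.99899589]), [0.060224284819310976, 0.060224284819708984])
pin (array([586.17973163, 210.1508781 ,  21.02166091]), [0.269887530134833, 0.26988753013465594]) [585.3164092  210.17796847  26.        ]
pin (array([585.40773925, 194.51168635,  22.06015291]), [0.23949923757714664, 0.23949923757702943]) [584.73267439 194.75891216  26.        ]
```

```bash
python3 -c "
from cell import env
from h import *
s=env.state();print(delta(s,[527.4,204.9,300],1.528))"
```

```text
{'xyz': array([ 0.482 , -0.0225,  0.329 ]), 'rot': array([ 0.0012, -0.0001, -0.0789])}
```

```bash
python3 -m pendant '[{"x":0.25,"y":-0.01,"z":0.1,"rx":0,"ry":0,"rz":-0.04,"jaw":0.6},{"x":0.48,"y":-0.022,"z":0.25,"rx":0,"ry":0,"rz":-0.079,"jaw":0.6},{"x":0.482,"y":-0.022,"z":0.329,"rx":0,"ry":0,"rz":-0.079,"jaw":0.6},{"x":0.482,"y":-0.022,"z":0.329,"rx":0,"ry":0,"rz":-0.079,"jaw":0.6},{"x":0.482,"y":-0.022,"z":0.329,"rx":0,"ry":0,"rz":-0.079,"jaw":0.6},{"x":0.482,"y":-0.022,"z":0.329,"rx":0,"ry":0,"rz":-0.079,"jaw":0.6}]'; python3 -c "
from cell import env
from h import *
s=env.state();print(s['eef_pos'],s['tcp_rot'],delta(s,[527.4,204.9,235],1.528))"; python3 snap.py w5
```

```text
t: 5.12
eef_pos: [526.7, 204.9, 300.5]
tcp_rot: [3.141, -0.0, 1.528]
ft_force: [0.4, -0.1, 0.3]
opening: 0.598
[526.68351658 204.91340423 300.52713889] [ 3.14052842e+00 -2.09977131e-04  1.52801471e+00] {'xyz': array([0.    , 0.0043, 0.4369]), 'rot': array([ 0.0014, -0.0003,  0.    ])}
5.175 [526.59461838 205.03737359 300.49430548] [ 3.14056694e+00 -2.05614962e-04  1.52823872e+00]
```

View pics/w5.png

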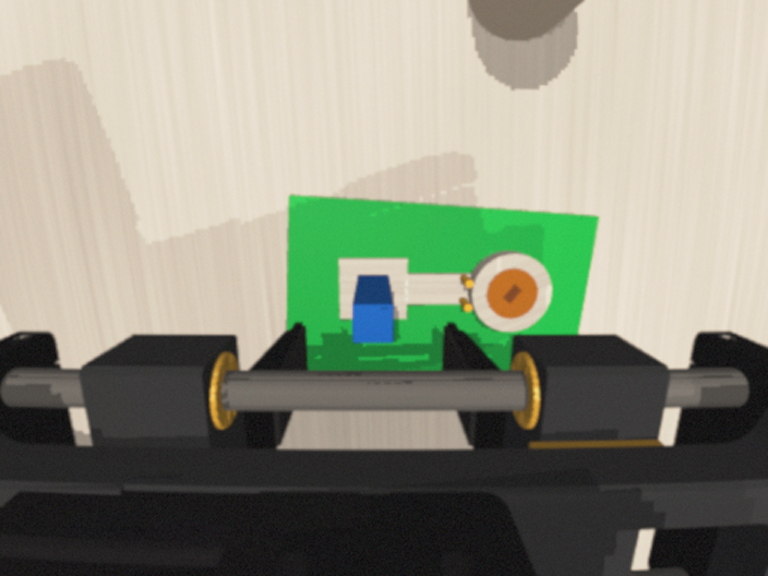

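```bash
python3 -m pendant '[{"x":0,"y":0.004,"z":0.15,"rx":0,"ry":0,"rz":0,"jaw":0.6},{"x":0,"y":0.004,"z":0.3,"rx":0,"ry":0,"rz":0,"jaw":0.6},{"x":0,"y":0.004,"z":0.4,"rx":0,"ry":0,"rz":0,"jaw":0.5},{"x":0,"y":0.004,"z":0.437,"rx":0,"ry":0,"rz":0,"jaw":0.4},{"x":0,"y":0.004,"z":0.437,"rx":0,"ry":0,"rz":0,"jaw":0.35},{"x":0,"y":0.004,"z":0.437,"rx":0,"ry":0,"rz":0,"jaw":0.3}]'; python3 -m pendant '[{"x":0,"y":0,"z":0,"rx":0,"ry":0,"rz":0,"jaw":0.27},{"x":0,"y":0,"z":0,"rx":0,"ry":0,"rz":0,"jaw":0.24},{"x":0,"y":0,"z":0,"rx":0,"ry":0,"rz":0,"jaw":0.22},{"x":0,"y":0,"z":0,"rx":0,"ry":0,"rz":0,"jaw":0.2},{"x":0,"y":0,"z":0,"rx":0,"ry":0,"rz":0,"jaw":0.15},{"x":0,"y":0,"z":0,"rx":0,"ry":0,"rz":0,"jaw":0},{"x":0,"y":0,"z":0,"rx":0,"ry":0,"rz":0,"jaw":0},{"x":0,"y":0,"z":0,"rx":0,"ry":0,"rz":0,"jaw":0},{"x":0,"y":0,"z":0,"rx":0,"ry":0,"rz":0,"jaw":0}]';  python3 snap.py w6;python3 -c "
from cell import env
print(env.state())"
```

```text
t: 5.92
eef_pos: [527.2, 205.6, 234.9]
tcp_rot: [3.141, -0.0, 1.529]
ft_force: [-0.6, 0.1, 0.5]
opening: 0.317
t: 7.05
eef_pos: [526.6, 205.6, 234.4]
tcp_rot: [-3.14, 0.0, 1.529]
ft_force: [-5.7, -0.3, 4.8]
opening: 0.208
7.1 [526.59395774 205.57430809 234.36844374] [-3.14039522e+00  3.61667640e-04  1.52921716e+00]
{'t': 7.1, 'joints': array([2.55348102e-01, 6.33630302e-01, 1.85882124e+00, 7.44370603e-06,
       6.50391960e-01, 2.96921560e-01]), 'qvel': array([ 0.00125724,  0.00052285, -0.00065134, -0.00059459,  0.00017604,
        0.00065239]), 'tau': array([-1.14469383e+00, -5.82519972e+01, -1.80197954e+01, -1.53072299e-01,
       -1.15471367e+00, -2.29069992e-02]), 'eef_pos': array([526.59395774, 205.57430809, 234.36844374]), 'tcp_rot': array([-3.14039522e+00,  3.61667640e-04,  1.52921716e+00]), 'ft_force': array([-5.4647349 ,  0.288408  ,  4.82775375]), 'moment': array([-0.01447292,  0.63381693, -0.0166915 ]), 'opening': 0.20727532799743012}
```

View pics/w6.png

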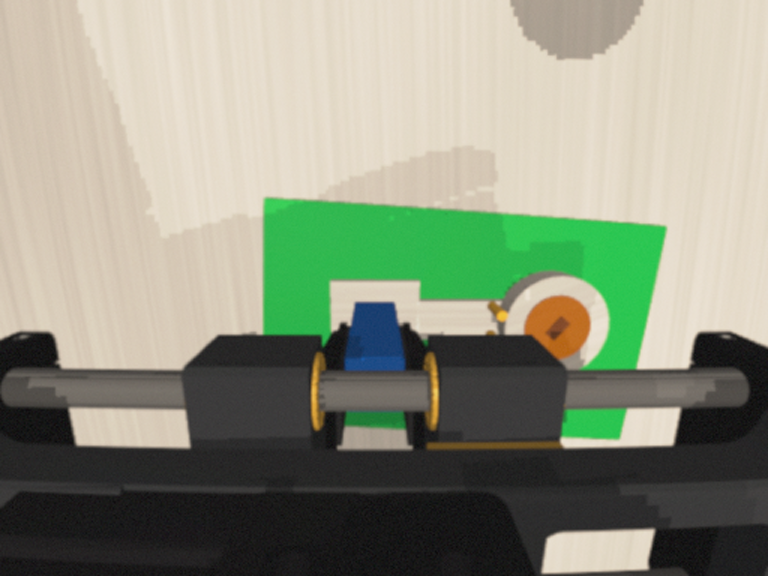

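```bash
python3 -m pendant '[{"x":0,"y":0,"z":-0.01,"rx":0,"ry":0,"rz":0,"jaw":0},{"x":0,"y":0,"z":-0.02,"rx":0,"ry":0,"rz":0,"jaw":0},{"x":0,"y":0,"z":-0.04,"rx":0,"ry":0,"rz":0,"jaw":0},{"x":0,"y":0,"z":-0.07,"rx":0,"ry":0,"rz":0,"jaw":0},{"x":0,"y":0,"z":-0.11,"rx":0,"ry":0,"rz":0,"jaw":0},{"x":0,"y":0,"z":-0.15,"rx":0,"ry":0,"rz":0,"jaw":0},{"x":0,"y":0,"z":-0.18,"rx":0,"ry":0,"rz":0,"jaw":0},{"x":0,"y":0,"z":-0.2,"rx":0,"ry":0,"rz":0,"jaw":0},{"x":0,"y":0,"z":-0.2,"rx":0,"ry":0,"rz":0,"jaw":0}]';  python3 - <<'E'
from cell import env
from h import *
import pickle
s=env.state();print(s['eef_pos'],s['tcp_rot'],s['ft_force'],s['moment'],s['opening'])
C={}
for n in ["scene","side","wrist"]: C[n]=env.read_camera(n)
pickle.dump(C,open("c7.pkl","wb"))
ims=[]
for n,(x,y) in {"scene":(325,215),"side":(255,270)}.items():
    ims.append(cv2.resize(C[n]["img"][y-40:y+40,x-40:x+40],None,fx=5,fy=5,interpolation=cv2.INTER_CUBIC))
cv2.imwrite("pics/c7.png",np.hstack(ims)[:,:,::-1])
cv2.imwrite("pics/w7.png",cv2.resize(C["wrist"]["img"],None,fx=1.5,fy=1.5)[:,:,::-1])
E
```

```text
t: 8.22
eef_pos: [527.0, 205.6, 264.5]
tcp_rot: [3.141, 0.0, 1.529]
ft_force: [-0.1, -0.4, -2.1]
opening: 0.208
[527.00617655 205.5526348  264.49714591] [3.14127339e+00 2.35984715e-05 1.52919237e+00] [-0.10455513 -0.43524898 -2.12689846] [0.01724463 0.07691782 0.01540747] 0.20795872570286333
```

View pics/c7.png

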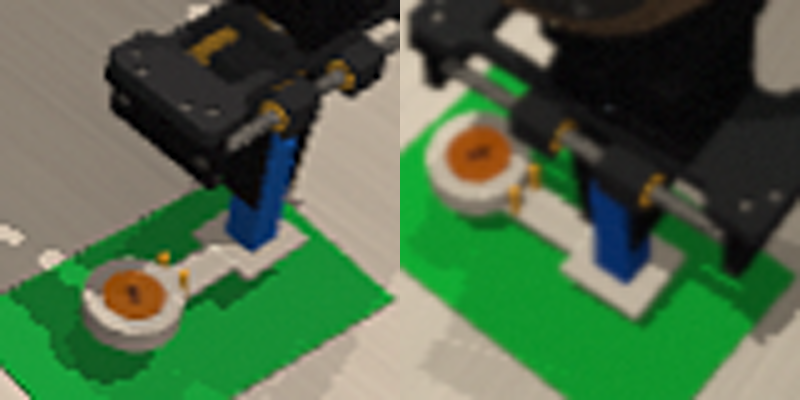

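View pics/w7.png

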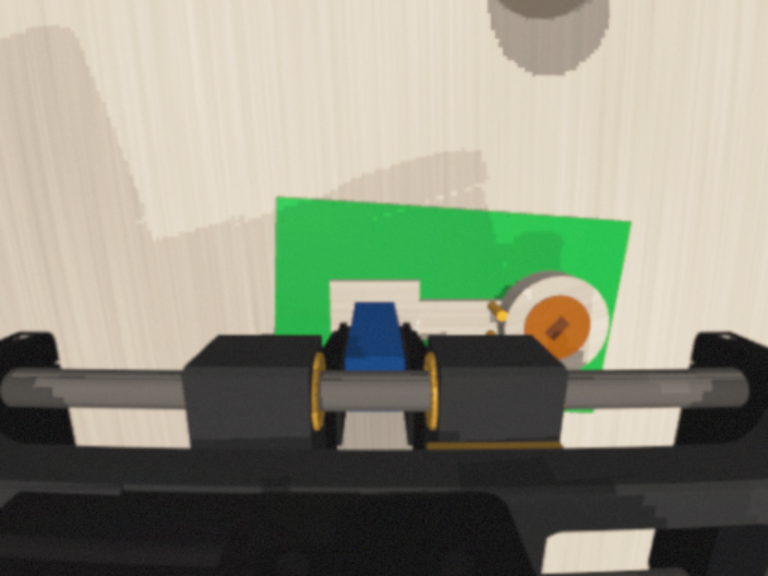

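```bash
python3 - <<'E'
from h import *
import pickle
w6=pickle.load(open("w6.pkl","rb")); w7=pickle.load(open("c7.pkl","rb"))["wrist"]; 
T6=w6['s']['eef_pos'];T7=np.array([527.0,205.55,264.5])
for w,T in ((w6,T6),(w7,T7)):
    a,m=blobs(w["img"],(5,120,90),(17,255,255),(330,185,420,245),60); print(a)
    cs=cv2.findContours(m,cv2.RETR_EXTERNAL,cv2.CHAIN_APPROX_NONE)[0];e=cv2.fitEllipse(max(cs,key=len));print(e)
    p=onz(w,a[0][0],T[2]-234.4+22); print("puck",p,"rel",(p-T)[:2])
    ph=np.radians(-2.38);u=np.array([np.cos(ph),np.sin(ph)]);v=np.array([-u[1],u[0]]);d=(p-T)[:2];print("along",d@u,"lat",d@v)
sc,si=(pickle.load(open("c7.pkl","rb"))[k] for k in("scene","side"))
a=[blobs(c["img"],(5,120,90),(17,255,255),r,10)[0] for c,r in((sc,(285,215,330,245)),(si,(255,245,290,275)))]
print(a); 
E
```

```text
[(array([372.3 , 216.75]), [350, 197, 43, 43, 1315])]
((372.07025146484375, 216.9681396484375), (39.66450119018555, 41.63385772705078), 105.07414245605469)
puck [614.66937013 202.85848661  21.96844374] rel [88.07541239 -2.71582148]
along 88.11221698325119 lat 0.9440193186902555
[(array([372.21, 216.63]), [350, 197, 43, 43, 1313])]
((372.0010986328125, 216.870849609375), (39.633872985839844, 41.578208923339844), 102.64071655273438)
puck [615.10977423 203.03508069  52.1       ] rel [88.10977423 -2.51491931]
along 88.13820634299749 lat 1.1461751297154772
[[(array([311.42, 233.45]), [306, 229, 12, 10, 96])], []]
```

```bash
python3 -c "
from cell import env
from h import *
s=env.state();print(s['t'],delta(s,[484.9,-145.3,310],1.673))"
```

```text
8.375 {'xyz': array([-2.3485, -0.1828, -0.3053]), 'rot': array([-0.0003,  0.0002, -0.1832])}
```

```bash
python3 -m pendant '[{"x":-0.028,"y":-0.002,"z":-0.011,"rx":0,"ry":0,"rz":-0.002,"jaw":0},{"x":-0.084,"y":-0.006,"z":-0.033,"rx":0,"ry":0,"rz":-0.006,"jaw":0},{"x":-0.168,"y":-0.013,"z":-0.065,"rx":0,"ry":0,"rz":-0.013,"jaw":0},{"x":-0.28,"y":-0.021,"z":-0.109,"rx":0,"ry":0,"rz":-0.021,"jaw":0},{"x":-0.392,"y":-0.03,"z":-0.152,"rx":0,"ry":0,"rz":-0.03,"jaw":0},{"x":-0.503,"y":-0.039,"z":-0.196,"rx":0,"ry":0,"rz":-0.039,"jaw":0},{"x":-0.615,"y":-0.047,"z":-0.24,"rx":0,"ry":0,"rz":-0.047,"jaw":0},{"x":-0.699,"y":-0.054,"z":-0.272,"rx":0,"ry":0,"rz":-0.054,"jaw":0},{"x":-0.755,"y":-0.058,"z":-0.294,"rx":0,"ry":0,"rz":-0.058,"jaw":0},{"x":-0.783,"y":-0.06,"z":-0.305,"rx":0,"ry":0,"rz":-0.06,"jaw":0}]'
python3 -m pendant '[{"x":-0.028,"y":-0.002,"z":0,"rx":0,"ry":0,"rz":-0.002,"jaw":0},{"x":-0.084,"y":-0.006,"z":0,"rx":0,"ry":0,"rz":-0.006,"jaw":0},{"x":-0.168,"y":-0.013,"z":0,"rx":0,"ry":0,"rz":-0.013,"jaw":0},{"x":-0.28,"y":-0.021,"z":0,"rx":0,"ry":0,"rz":-0.021,"jaw":0},{"x":-0.392,"y":-0.03,"z":0,"rx":0,"ry":0,"rz":-0.03,"jaw":0},{"x":-0.503,"y":-0.039,"z":0,"rx":0,"ry":0,"rz":-0.039,"jaw":0},{"x":-0.615,"y":-0.047,"z":0,"rx":0,"ry":0,"rz":-0.047,"jaw":0},{"x":-0.699,"y":-0.054,"z":0,"rx":0,"ry":0,"rz":-0.054,"jaw":0},{"x":-0.755,"y":-0.058,"z":0,"rx":0,"ry":0,"rz":-0.058,"jaw":0},{"x":-0.783,"y":-0.06,"z":0,"rx":0,"ry":0,"rz":-0.06,"jaw":0}]'
python3 -c "
from cell import env
from h import *
s=env.state();print(s['t'],delta(s,[484.9,-145.3,310],1.673))"; python3 snap.py w8
```

```text
t: 9.62
eef_pos: [513.1, 88.1, 310.2]
tcp_rot: [3.141, 0.0, 1.576]
ft_force: [-0.4, -0.1, -2.8]
opening: 0.206
t: 10.88
eef_pos: [504.7, -29.4, 310.1]
tcp_rot: [-3.142, 0.0, 1.623]
ft_force: [-0.1, 0.5, -2.9]
opening: 0.211
10.875 {'xyz': array([-7.649e-01, -1.723e-01,  4.000e-04]), 'rot': array([-0.    ,  0.0001, -0.0636])}
10.925 [504.74806289 -29.46261533 310.06085311] [3.14156881e+00 1.19165395e-04 1.62324094e+00]
```

View pics/w8.png

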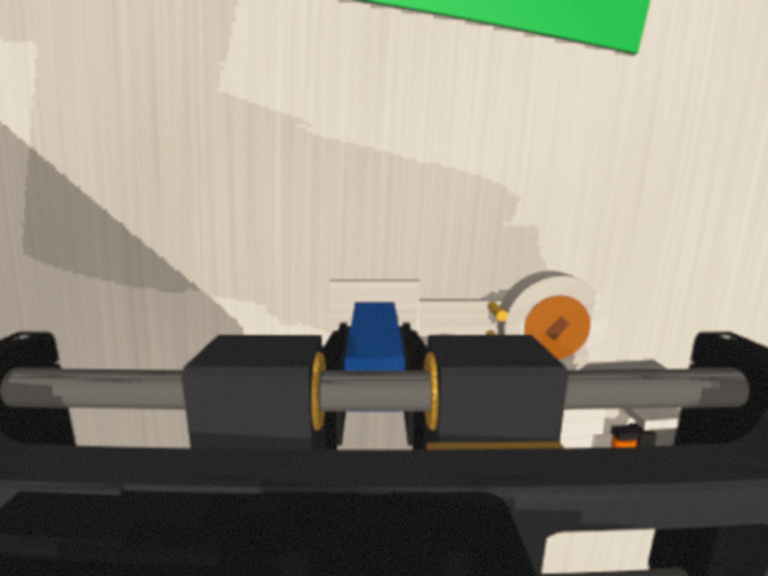

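Puck unmoved on the blade at (557,327). Final transit leg.

```bash

python3 -m pendant '[{"x":-0.028,"y":-0.006,"z":0,"rx":0,"ry":0,"rz":-0.002,"jaw":0},{"x":-0.084,"y":-0.018,"z":0,"rx":0,"ry":0,"rz":-0.006,"jaw":0},{"x":-0.168,"y":-0.036,"z":0,"rx":0,"ry":0,"rz":-0.013,"jaw":0},{"x":-0.28,"y":-0.061,"z":0,"rx":0,"ry":0,"rz":-0.021,"jaw":0},{"x":-0.392,"y":-0.085,"z":0,"rx":0,"ry":0,"rz":-0.03,"jaw":0},{"x":-0.503,"y":-0.111,"z":0,"rx":0,"ry":0,"rz":-0.039,"jaw":0},{"x":-0.615,"y":-0.135,"z":0,"rx":0,"ry":0,"rz":-0.049,"jaw":0},{"x":-0.69,"y":-0.154,"z":0,"rx":0,"ry":0,"rz":-0.057,"jaw":0},{"x":-0.745,"y":-0.167,"z":0,"rx":0,"ry":0,"rz":-0.061,"jaw":0},{"x":-0.765,"y":-0.172,"z":0,"rx":0,"ry":0,"rz":-0.0636,"jaw":0}]'
python3 -m pendant '[{"x":0,"y":0,"z":0,"rx":0,"ry":0,"rz":0,"jaw":0},{"x":0,"y":0,"z":0,"rx":0,"ry":0,"rz":0,"jaw":0}]'
python3 -c "
from cell import env
from h import *
s=env.state();print(s['t'],delta(s,[484.9,-145.3,310],1.673),s['ft_force'],s['moment'])
import pickle
C={n:env.read_camera(n) for n in ['scene','side','wrist']}
pickle.dump(C,open('c9.pkl','wb'))
ims=[cv2.resize(C[n]['img'][y-40:y+40,x-40:x+40],None,fx=5,fy=5,interpolation=cv2.INTER_CUBIC) for n,x,y in (('scene',230,165),('side',300,180))]
cv2.imwrite('pics/c9.png',np.hstack(ims)[:,:,::-1])
cv2.imwrite('pics/w9.png',cv2.resize(C['wrist']['img'],None,fx=1.5,fy=1.5)[:,:,::-1])
"
```

```text
t: 12.18
eef_pos: [484.9, -145.3, 310.1]
tcp_rot: [-3.142, 0.0, 1.673]
ft_force: [-0.4, 0.4, -2.7]
opening: 0.21
t: 12.42
eef_pos: [485.1, -144.6, 310.1]
tcp_rot: [3.142, 0.0, 1.674]
ft_force: [-0.3, -0.4, -2.4]
opening: 0.21
12.425 {'xyz': array([-0.0048, -0.0018,  0.0007]), 'rot': array([0.0001, 0.0001, 0.0009])} [-0.30789315 -0.44109272 -2.35900095] [-0.04125667  0.07953898  0.03442781]
```

View pics/c9.png

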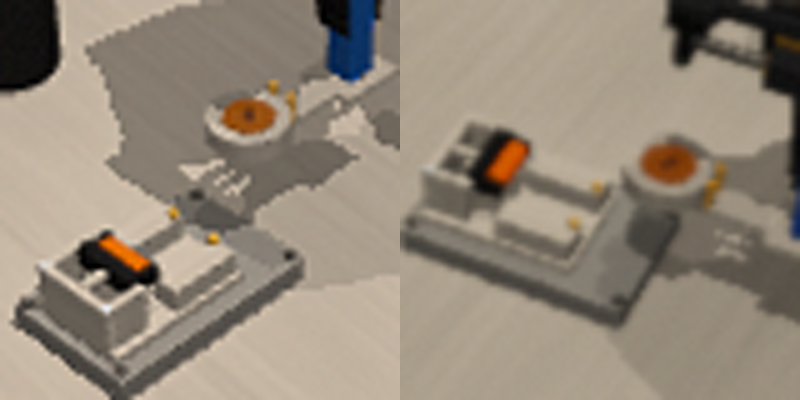

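View pics/w9.png

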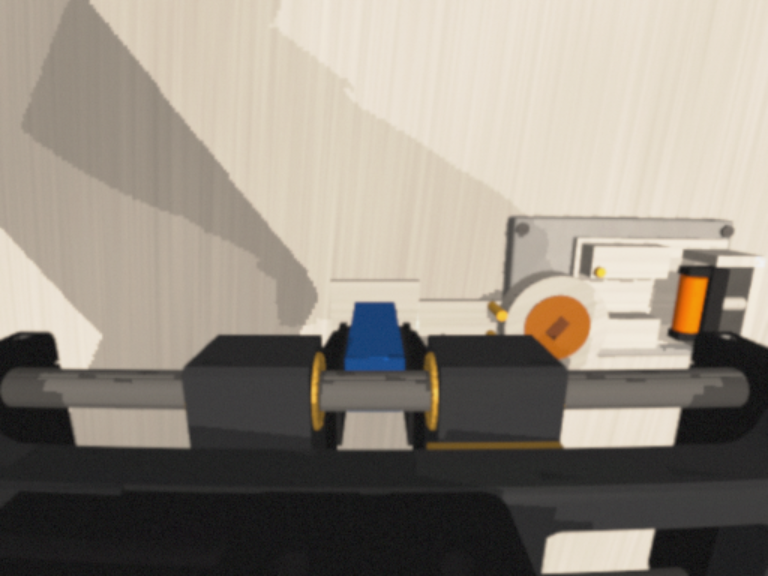

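```bash
python3 - <<'E'
from h import *
import pickle
C=pickle.load(open("c9.pkl","rb")); w=C['wrist']
T=np.array([485.0,-145.0,310.1]); ph=1.673-np.pi/2
u=np.array([np.cos(ph),np.sin(ph)]);v=np.array([-u[1],u[0]])
y,_=blobs(w["img"],(18,110,110),(32,255,255),(390,170,410,195),3); print(y)
o,m=blobs(w["img"],(3,150,120),(16,255,255),(440,170,480,235),50); print(o)
a,_=blobs(w["img"],(5,120,90),(17,255,255),(330,185,420,245),60)
f=lambda p:(round((p-T)[:2]@u,2),round((p-T)[:2]@v,2))
print("stud+",f(onz(w,y[0][0],45)))
print("puck",f(onz(w,a[0][0],310.1-234.4+22)))
X,Y,W,H,_=o[0][1]
for p in [(X+W/2,Y),(X+W/2,Y+H)]: print("roller end",f(onz(w,p,57)))
for n in ("scene","side"):
    c=C[n]
    for nm,z,P in [("A",45,None)]: pass
sc,si=C["scene"],C["side"]
ra=(230-40,165-40);rb=(300-40,180-40)
a1=blobs(sc["img"],(5,120,90),(17,255,255),(228,140,250,155),10)[0];b1=blobs(si["img"],(5,120,90),(17,255,255),(300,160,330,185),10)[0]
P,r=tri([(sc,a1[0][0]),(si,b1[0][0])]); print("puck tri",P,r,f(P))
y1=blobs(sc["img"],(18,110,110),(32,255,255),(222,160,236,178),2)[0];y2=blobs(si["img"],(18,110,110),(32,255,255),(290,172,303,190),2)[0]
print(y1,y2)
S=sorted([q[0] for q in y1],key=lambda q:q[1]);Q=sorted([q[0] for q in y2],key=lambda q:q[1])
for i in range(2):
    P,r=tri([(sc,S[i]),(si,Q[i])]);print("stud",P,r,f(P))
E
```

```text
[(array([399.54, 181.26]), [396, 179, 8, 6, 35])]
[(array([457.74, 202.16]), [448, 184, 24, 39, 457])]
stud+ (np.float64(133.33), np.float64(16.98))
puck (np.float64(88.2), np.float64(1.45))
roller end (np.float64(180.51), np.float64(17.12))
roller end (np.float64(186.83), np.float64(-17.91))
puck tri [ 571.86107446 -132.13601903  100.62579275] [0.42839312247312505, 0.4283931224733268] (np.float64(87.72), np.float64(3.93))
[(array([224.25, 167.  ]), [224, 166, 2, 3, 4]), (array([232.5, 172.5]), [232, 172, 2, 2, 4])] [(array([299., 177.]), [299, 176, 1, 3, 3]), (array([294.33, 184.33]), [294, 184, 2, 2, 3])]
stud [ 620.05273647 -143.76393488   46.40172402] [0.2042675895783259, 0.20426758957828656] (np.float64(134.47), np.float64(-12.55))
stud [ 616.43432173 -109.61345596   46.32008371] [0.5180052471425381, 0.5180052471424275] (np.float64(134.36), np.float64(21.79))
```

```bash

python3 -m pendant '[{"x":0,"y":0,"z":0.01,"rx":0,"ry":0,"rz":0,"jaw":0},{"x":0,"y":0,"z":0.03,"rx":0,"ry":0,"rz":0,"jaw":0},{"x":0,"y":0,"z":0.06,"rx":0,"ry":0,"rz":0,"jaw":0},{"x":0,"y":0,"z":0.1,"rx":0,"ry":0,"rz":0,"jaw":0},{"x":0,"y":0,"z":0.14,"rx":0,"ry":0,"rz":0,"jaw":0},{"x":0,"y":0,"z":0.18,"rx":0,"ry":0,"rz":0,"jaw":0},{"x":0,"y":0,"z":0.21,"rx":0,"ry":0,"rz":0,"jaw":0},{"x":0,"y":0,"z":0.23,"rx":0,"ry":0,"rz":0,"jaw":0},{"x":0,"y":0,"z":0.24,"rx":0,"ry":0,"rz":0,"jaw":0}]'
python3 -m pendant '[{"x":0,"y":0.01,"z":0,"rx":0,"ry":0,"rz":0,"jaw":0},{"x":0,"y":0.03,"z":0,"rx":0,"ry":0,"rz":0,"jaw":0},{"x":0,"y":0.07,"z":0,"rx":0,"ry":0,"rz":0,"jaw":0},{"x":0,"y":0.12,"z":0,"rx":0,"ry":0,"rz":0,"jaw":0},{"x":0,"y":0.18,"z":0,"rx":0,"ry":0,"rz":0,"jaw":0},{"x":0,"y":0.24,"z":0,"rx":0,"ry":0,"rz":0,"jaw":0},{"x":0,"y":0.29,"z":0,"rx":0,"ry":0,"rz":0,"jaw":0},{"x":0,"y":0.33,"z":0,"rx":0,"ry":0,"rz":0,"jaw":0},{"x":0,"y":0.35,"z":0,"rx":0,"ry":0,"rz":0,"jaw":0},{"x":0,"y":0.36,"z":0,"rx":0,"ry":0,"rz":0,"jaw":0}]'
python3 -c "
from cell import env
from h import *
import pickle
s=env.state();print(s['t'],s['eef_pos'],s['ft_force'],s['moment'])
C={n:env.read_camera(n) for n in ['scene','side','wrist']}
pickle.dump(C,open('c10.pkl','wb'))
ims=[cv2.resize(C[n]['img'][y-40:y+40,x-40:x+40],None,fx=5,fy=5,interpolation=cv2.INTER_CUBIC) for n,x,y in (('scene',230,175),('side',290,185))]
cv2.imwrite('pics/c10.png',np.hstack(ims)[:,:,::-1])
cv2.imwrite('pics/w10.png',cv2.resize(C['wrist']['img'],None,fx=1.5,fy=1.5)[:,:,::-1])
"
```

```text
t: 13.7
eef_pos: [485.1, -144.9, 273.9]
tcp_rot: [-3.142, 0.0, 1.673]
ft_force: [-0.5, -0.0, -2.4]
opening: 0.205
t: 14.95
eef_pos: [538.8, -139.3, 274.0]
tcp_rot: [-3.141, 0.0, 1.673]
ft_force: [-0.0, 0.7, -3.5]
opening: 0.211
14.95 [ 538.80286605 -139.29275535  274.03427842] [-0.00954636  0.72923384 -3.54508342] [-0.03888135  0.03529607  0.03169701]
```

View pics/c10.png

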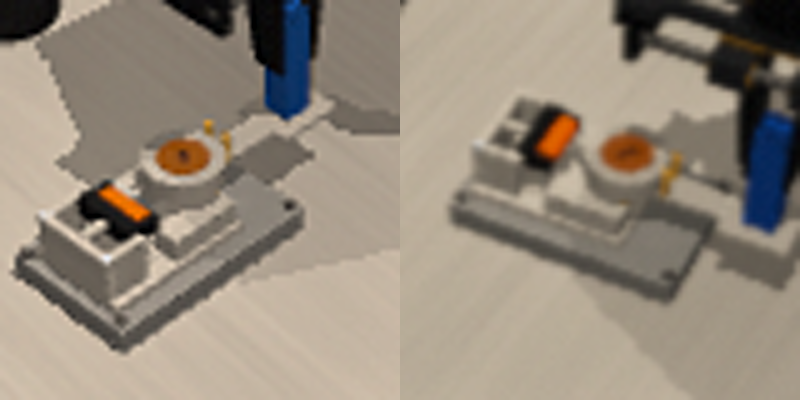

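View pics/w10.png

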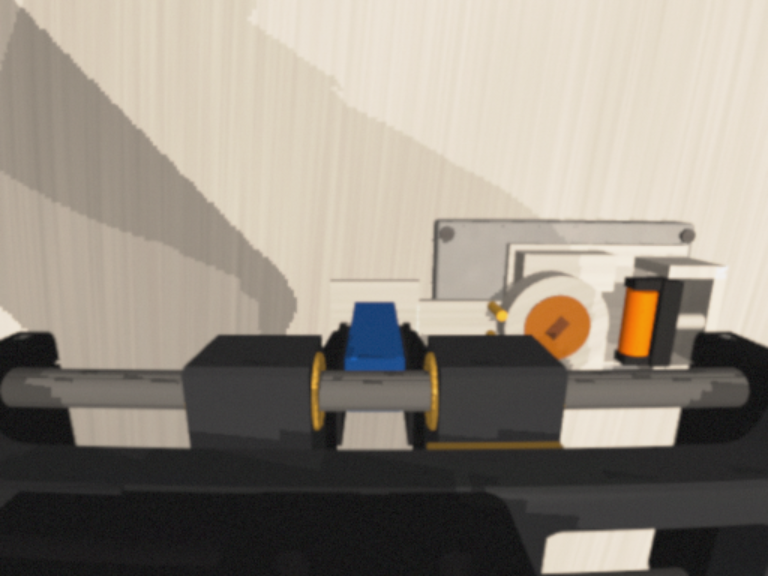

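```bash

python3 -m pendant '[{"x":0,"y":0.01,"z":0,"rx":0,"ry":0,"rz":0,"jaw":0},{"x":0,"y":0.02,"z":0,"rx":0,"ry":0,"rz":0,"jaw":0},{"x":0,"y":0.03,"z":0,"rx":0,"ry":0,"rz":0,"jaw":0},{"x":0,"y":0.04,"z":0,"rx":0,"ry":0,"rz":0,"jaw":0},{"x":0,"y":0.05,"z":0,"rx":0,"ry":0,"rz":0,"jaw":0},{"x":0,"y":0.053,"z":0,"rx":0,"ry":0,"rz":0,"jaw":0},{"x":0,"y":0.053,"z":0,"rx":0,"ry":0,"rz":0,"jaw":0}]'
cat > f.py <<'E'
from cell import env
from h import *
a=[]
for i in range(5):
    s=env.state(); a.append(s['ft_force']); 
    if i<4: c=env.read_camera("wrist")
a=np.array(a); u=np.array([.9948,.1019,0]); print(s['t'],s['eef_pos'],s['tcp_rot'],"F",a.mean(0).round(2),"along",(a@u).round(2),(a@u).mean().round(2),"M",s['moment'].round(3))
cv2.imwrite('pics/f%.2f.png'%s['t'],cv2.resize(c['img'][150:260,280:500],None,fx=3,fy=3,interpolation=cv2.INTER_CUBIC)[:,:,::-1])
E
python3 f.py
```

```text
t: 15.98
eef_pos: [546.7, -138.5, 274.1]
tcp_rot: [-3.142, 0.0, 1.673]
ft_force: [-0.7, 0.3, -3.4]
opening: 0.208
16.175 [ 546.62101411 -138.5499412   274.05639975] [-3.14153122e+00  7.66083558e-05  1.67331981e+00] F [ 0.14  0.06 -2.86] along [-0.63  0.56  0.08  0.59  0.12] 0.14 M [-0.031  0.048  0.009]
```

```bash

python3 -m pendant '[{"x":0,"y":0.007,"z":0,"rx":0,"ry":0,"rz":0,"jaw":0},{"x":0,"y":0.014,"z":0,"rx":0,"ry":0,"rz":0,"jaw":0},{"x":0,"y":0.02,"z":0,"rx":0,"ry":0,"rz":0,"jaw":0},{"x":0,"y":0.02,"z":0,"rx":0,"ry":0,"rz":0,"jaw":0}]'; python3 f.py
python3 -m pendant '[{"x":0,"y":0.005,"z":0,"rx":0,"ry":0,"rz":0,"jaw":0},{"x":0,"y":0.01,"z":0,"rx":0,"ry":0,"rz":0,"jaw":0},{"x":0,"y":0.01,"z":0,"rx":0,"ry":0,"rz":0,"jaw":0}]'; python3 f.py
```

```text
t: 16.68
eef_pos: [549.7, -138.2, 274.1]
tcp_rot: [3.142, 0.0, 1.673]
ft_force: [0.1, -0.4, -2.8]
opening: 0.205
16.875 [ 549.62164171 -138.21704129  274.09862737] [-3.14158540e+00  8.20654126e-05  1.67330075e+00] F [ 0.15 -0.2  -3.1 ] along [ 0.05  0.62 -0.56 -0.38  0.89] 0.13 M [-0.011  0.009 -0.036]
t: 17.25
eef_pos: [551.2, -138.1, 274.1]
tcp_rot: [3.141, 0.0, 1.673]
ft_force: [0.3, 0.7, -2.5]
opening: 0.206
17.45 [ 551.11977305 -138.06824926  274.08470832] [3.14158635e+00 9.57382549e-05 1.67335479e+00] F [-0.26 -0.05 -2.71] along [ 0.39 -0.01 -0.95  0.37 -1.09] -0.26 M [0.021 0.014 0.005]
```

```bash
sed -i 's/a=\[\]/a=[];mm=[]/; s/a.append(s\[.ft_force.\]);/a.append(s["ft_force"]); mm.append(s["moment"]);/; s/"M",.*$/"My",np.mean(mm,0).round(3))/' f.py
python3 -m pendant '[{"x":0,"y":0.005,"z":0,"rx":0,"ry":0,"rz":0,"jaw":0},{"x":0,"y":0.01,"z":0,"rx":0,"ry":0,"rz":0,"jaw":0},{"x":0,"y":0.01,"z":0,"rx":0,"ry":0,"rz":0,"jaw":0}]'; python3 f.py
```

```text
t: 17.82
eef_pos: [552.7, -137.9, 274.0]
tcp_rot: [-3.141, 0.0, 1.673]
ft_force: [0.1, -0.3, -2.7]
opening: 0.21
18.025 [ 552.62165473 -137.92137849  274.0950015 ] [3.14156596e+00 1.03047065e-04 1.67331723e+00] F [-0.21 -0.05 -2.81] along [ 0.04 -0.15 -0.18 -0.59 -0.19] -0.21 My [-0.04   0.044 -0.014]
```

```bash
python3 -m pendant '[{"x":0,"y":0.005,"z":0,"rx":0,"ry":0,"rz":0,"jaw":0},{"x":0,"y":0.01,"z":0,"rx":0,"ry":0,"rz":0,"jaw":0},{"x":0,"y":0.01,"z":0,"rx":0,"ry":0,"rz":0,"jaw":0}]'; python3 f.py; ls -t pics|head -1
```

```text
t: 18.4
eef_pos: [554.1, -137.7, 274.0]
tcp_rot: [-3.141, -0.0, 1.673]
ft_force: [-0.8, 1.3, -3.3]
opening: 0.208
18.6 [ 554.08610975 -137.7368091   274.06953205] [-3.14149662e+00  5.70846140e-05  1.67340443e+00] F [-0.79 -0.02 -3.12] along [-0.65 -1.35 -0.11 -1.26 -0.59] -0.79 My [-0.071  0.286  0.001]
f18.60.png
```

```bash
python3 -m pendant '[{"x":0,"y":0.004,"z":0,"rx":0,"ry":0,"rz":0,"jaw":0},{"x":0,"y":0.007,"z":0,"rx":0,"ry":0,"rz":0,"jaw":0},{"x":0,"y":0.007,"z":0,"rx":0,"ry":0,"rz":0,"jaw":0}]'; python3 f.py; ls -t pics|head -1
```

```text
t: 18.98
eef_pos: [555.1, -137.6, 274.0]
tcp_rot: [-3.141, -0.0, 1.673]
ft_force: [-2.7, 0.5, -2.6]
opening: 0.21
19.175 [ 555.11039381 -137.65881287  274.05250555] [-3.14141708e+00  2.80909899e-05  1.67332100e+00] F [-2.57  0.22 -3.52] along [-2.69 -2.02 -3.01 -2.45 -2.52] -2.54 My [-0.064  0.566  0.013]
f19.18.png
```

```bash
python3 -m pendant '[{"x":0,"y":0.004,"z":0,"rx":0,"ry":0,"rz":0,"jaw":0},{"x":0,"y":0.007,"z":0,"rx":0,"ry":0,"rz":0,"jaw":0},{"x":0,"y":0.007,"z":0,"rx":0,"ry":0,"rz":0,"jaw":0}]'; python3 f.py; ls -t pics|head -1
```

```text
t: 19.55
eef_pos: [556.1, -137.5, 274.0]
tcp_rot: [-3.141, -0.0, 1.673]
ft_force: [-4.0, 0.6, -3.5]
opening: 0.208
19.75 [ 556.14122737 -137.53960928  274.02583119] [-3.14130781e+00 -3.81191302e-05  1.67329859e+00] F [-3.78 -0.06 -3.03] along [-3.88 -3.99 -3.98 -3.47 -3.5 ] -3.76 My [-0.072  0.869  0.01 ]
f19.75.png
```

```bash
python3 -m pendant '[{"x":0,"y":0.004,"z":0,"rx":0,"ry":0,"rz":0,"jaw":0},{"x":0,"y":0.009,"z":0,"rx":0,"ry":0,"rz":0,"jaw":0},{"x":0,"y":0.009,"z":0,"rx":0,"ry":0,"rz":0,"jaw":0}]'; python3 f.py; ls -t pics|head -1
```

```text
t: 20.12
eef_pos: [557.4, -137.3, 274.0]
tcp_rot: [-3.141, -0.0, 1.673]
ft_force: [-5.7, -0.9, -2.9]
opening: 0.21
20.325 [ 557.38097977 -137.36605718  273.97624995] [-3.14070975e+00 -2.22894981e-04  1.67344182e+00] F [-5.59 -0.29 -2.42] along [-5.75 -5.03 -6.08 -6.1  -4.97] -5.59 My [-0.104  1.237  0.052]
f20.32.png
```

```bash
ls -t pics|head -1; python3 - <<'E'
from h import *
import cv2
E
```

```text
f20.32.png
```

```bash
python3 -m pendant '[{"x":0,"y":0.003,"z":0,"rx":0,"ry":0,"rz":0,"jaw":0},{"x":0,"y":0.006,"z":0,"rx":0,"ry":0,"rz":0,"jaw":0},{"x":0,"y":0.006,"z":0,"rx":0,"ry":0,"rz":0,"jaw":0}]'; python3 f.py; python3 -c "
from cell import env
from h import *
C={n:env.read_camera(n) for n in ['scene','side']}
ims=[cv2.resize(C[n]['img'][y-40:y+40,x-40:x+40],None,fx=5,fy=5,interpolation=cv2.INTER_CUBIC) for n,x,y in (('scene',230,175),('side',290,185))]
cv2.imwrite('pics/c11.png',np.hstack(ims)[:,:,::-1])"; cp $(ls -t pics/f*|head -1) pics/f_last.png
```

```text
t: 20.7
eef_pos: [558.1, -137.3, 273.9]
tcp_rot: [-3.14, -0.0, 1.673]
ft_force: [-6.4, -0.5, -3.2]
opening: 0.209
20.9 [ 558.12346814 -137.27014983  273.87462161] [-3.14005448e+00 -4.56816895e-04  1.67345180e+00] F [-6.8  -0.57 -2.86] along [-6.45 -6.41 -6.3  -6.96 -7.99] -6.82 My [-0.099  1.458  0.04 ]
```

View pics/c11.png

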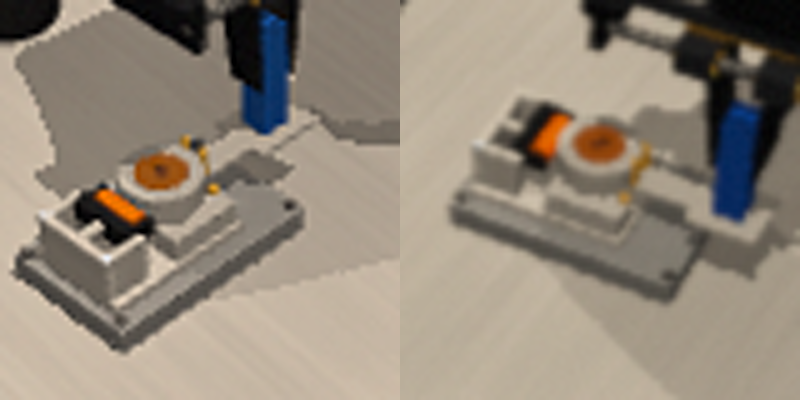

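View pics/f_last.png

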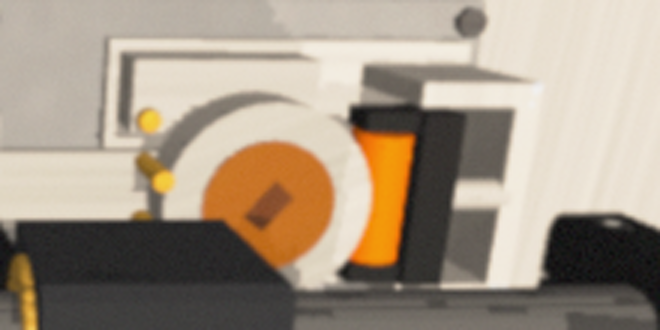

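```bash
python3 -m pendant '[{"x":0,"y":0,"z":0.006,"rx":0,"ry":0,"rz":0,"jaw":0},{"x":0,"y":0,"z":0.014,"rx":0,"ry":0,"rz":0,"jaw":0},{"x":0,"y":0,"z":0.022,"rx":0,"ry":0,"rz":0,"jaw":0},{"x":0,"y":0,"z":0.03,"rx":0,"ry":0,"rz":0,"jaw":0},{"x":0,"y":0,"z":0.034,"rx":0,"ry":0,"rz":0,"jaw":0},{"x":0,"y":0,"z":0.034,"rx":0,"ry":0,"rz":0,"jaw":0}]'; python3 f.py; cp $(ls -t pics/f*|head -1) pics/f_last2.png
```

```text
t: 21.75
eef_pos: [558.1, -137.2, 268.7]
tcp_rot: [-3.14, -0.001, 1.673]
ft_force: [-7.2, -0.4, -3.7]
opening: 0.212
21.95 [ 558.1217796  -137.21767058  268.73198918] [-3.13999873e+00 -5.34224140e-04  1.67354925e+00] F [-6.54 -0.23 -3.13] along [-7.2  -6.71 -5.9  -6.66 -6.17] -6.53 My [-0.044  1.459  0.063]
```

View pics/f_last2.png

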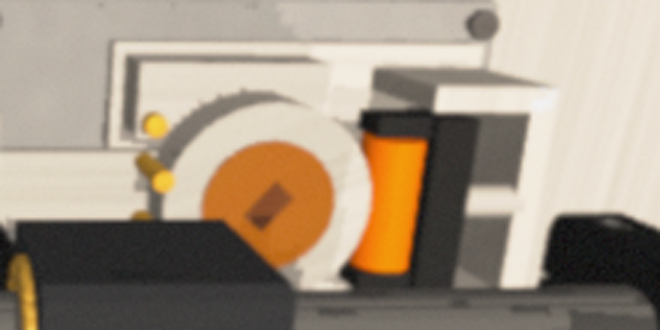

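```bash
python3 -m pendant '[{"x":0,"y":0,"z":0.005,"rx":0,"ry":0,"rz":0,"jaw":0},{"x":0,"y":0,"z":0.01,"rx":0,"ry":0,"rz":0,"jaw":0},{"x":0,"y":0,"z":0.015,"rx":0,"ry":0,"rz":0,"jaw":0},{"x":0,"y":0,"z":0.021,"rx":0,"ry":0,"rz":0,"jaw":0},{"x":0,"y":0,"z":0.028,"rx":0,"ry":0,"rz":0,"jaw":0},{"x":0,"y":0,"z":0.035,"rx":0,"ry":0,"rz":0,"jaw":0},{"x":0,"y":0,"z":0.042,"rx":0,"ry":0,"rz":0,"jaw":0},{"x":0,"y":0,"z":0.042,"rx":0,"ry":0,"rz":0,"jaw":0}]'; python3 f.py; cp $(ls -t pics/f*|head -1) pics/f_last3.png;  python3 -c "
from cell import env
from h import *
C={n:env.read_camera(n) for n in ['scene','side']}
ims=[cv2.resize(C[n]['img'][y-40:y+40,x-40:x+40],None,fx=5,fy=5,interpolation=cv2.INTER_CUBIC) for n,x,y in (('scene',230,175),('side',290,185))]
cv2.imwrite('pics/c12.png',np.hstack(ims)[:,:,::-1])"
```

```text
t: 22.95
eef_pos: [558.0, -137.2, 262.9]
tcp_rot: [-3.14, -0.0, 1.674]
ft_force: [-8.2, 0.7, 2.0]
opening: 0.202
23.15 [ 558.04217092 -137.19852041  262.90124173] [-3.14029039e+00 -3.97443407e-04  1.67355851e+00] F [-8.64  0.33  2.19] along [-8.05 -8.8  -8.44 -8.53 -8.98] -8.56 My [0.102 1.572 0.12 ]
```

View pics/f_last3.png

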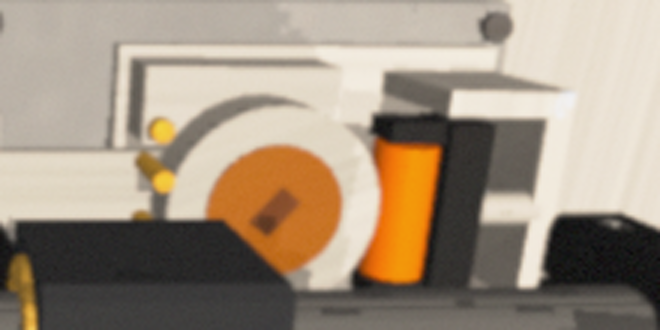

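View pics/c12.png

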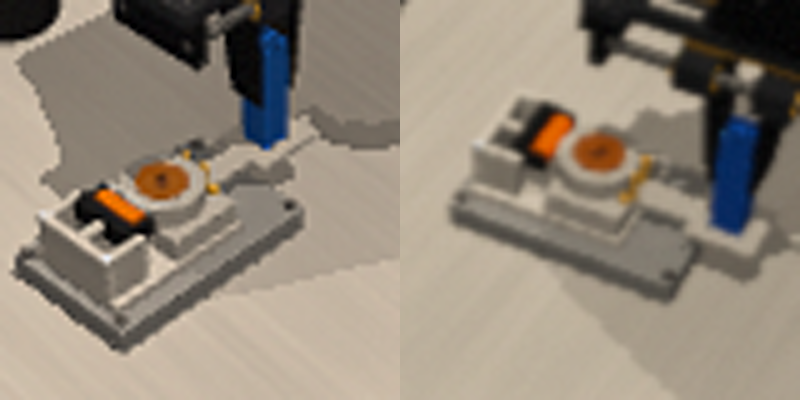

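```bash
python3 -m pendant '[{"x":0,"y":-0.007,"z":0,"rx":0,"ry":0,"rz":0,"jaw":0},{"x":0,"y":-0.014,"z":0,"rx":0,"ry":0,"rz":0,"jaw":0},{"x":0,"y":-0.021,"z":0,"rx":0,"ry":0,"rz":0,"jaw":0},{"x":0,"y":-0.028,"z":0,"rx":0,"ry":0,"rz":0,"jaw":0},{"x":0,"y":-0.035,"z":0,"rx":0,"ry":0,"rz":0,"jaw":0},{"x":0,"y":-0.042,"z":0,"rx":0,"ry":0,"rz":0,"jaw":0},{"x":0,"y":-0.042,"z":0,"rx":0,"ry":0,"rz":0,"jaw":0}]'; python3 f.py; cp $(ls -t pics/f*|head -1) pics/f_last4.png
```

```text
t: 24.12
eef_pos: [552.2, -138.0, 262.7]
tcp_rot: [3.141, 0.0, 1.673]
ft_force: [0.1, 0.4, -1.6]
opening: 0.209
24.325 [ 552.22458834 -137.97047907  262.68853455] [3.14143240e+00 1.54482379e-04 1.67329303e+00] F [-0.18 -0.52 -1.61] along [ 0.17  0.25 -0.79 -0.92  0.14] -0.23 My [-0.023 -0.094  0.013]
```

View pics/f_last4.png

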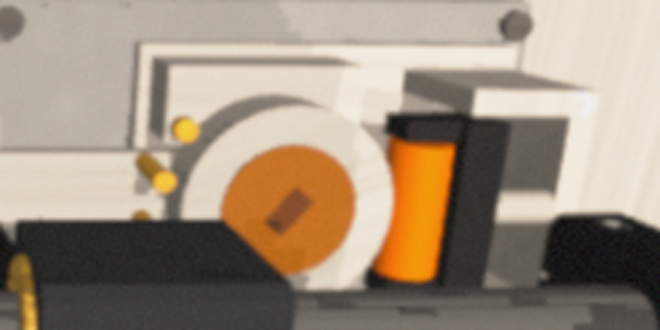

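```bash
python3 -m pendant '[{"x":0,"y":-0.02,"z":0,"rx":0,"ry":0,"rz":0,"jaw":0},{"x":0,"y":-0.06,"z":0,"rx":0,"ry":0,"rz":0,"jaw":0},{"x":0,"y":-0.11,"z":0,"rx":0,"ry":0,"rz":0,"jaw":0},{"x":0,"y":-0.17,"z":0,"rx":0,"ry":0,"rz":0,"jaw":0},{"x":0,"y":-0.24,"z":0,"rx":0,"ry":0,"rz":0,"jaw":0},{"x":0,"y":-0.31,"z":0,"rx":0,"ry":0,"rz":0,"jaw":0},{"x":0,"y":-0.38,"z":0,"rx":0,"ry":0,"rz":0,"jaw":0},{"x":0,"y":-0.44,"z":0,"rx":0,"ry":0,"rz":0,"jaw":0},{"x":0,"y":-0.48,"z":0,"rx":0,"ry":0,"rz":0,"jaw":0},{"x":0,"y":-0.48,"z":0,"rx":0,"ry":0,"rz":0,"jaw":0}]'; python3 snap.py w13;  python3 -c "
from cell import env
from h import *
print(env.state()['ft_force'])
C={n:env.read_camera(n) for n in ['scene','side']}
ims=[cv2.resize(C[n]['img'][y-40:y+40,x-40:x+40],None,fx=5,fy=5,interpolation=cv2.INTER_CUBIC) for n,x,y in (('scene',230,175),('side',290,185))]
cv2.imwrite('pics/c13.png',np.hstack(ims)[:,:,::-1])"
```

```text
t: 25.58
eef_pos: [480.3, -145.4, 262.7]
tcp_rot: [-3.142, 0.0, 1.673]
ft_force: [1.0, 0.1, -1.6]
opening: 0.209
25.625 [ 480.60482348 -145.42191131  262.75920679] [3.14131576e+00 2.24590996e-04 1.67309743e+00]
[-0.23081847  0.22546161 -1.4558425 ]
```

View pics/w13.png

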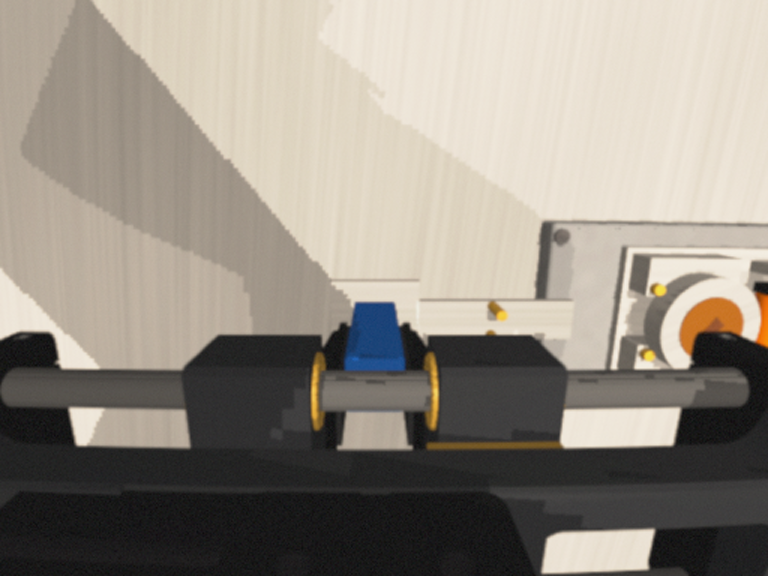

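View pics/c13.png

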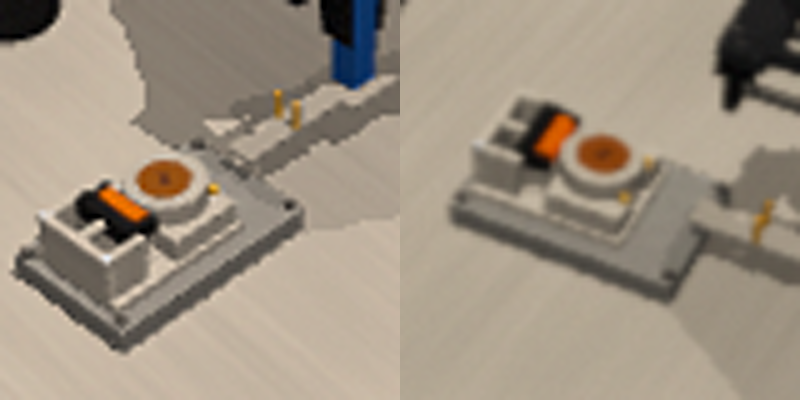

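```bash
python3 -m pendant '[{"x":0.05,"y":0,"z":-0.06,"rx":0,"ry":0,"rz":0,"jaw":0},{"x":0.15,"y":0.02,"z":-0.15,"rx":0,"ry":0,"rz":0.02,"jaw":0},{"x":0.3,"y":0.04,"z":-0.22,"rx":0,"ry":0,"rz":0.04,"jaw":0},{"x":0.5,"y":0.07,"z":-0.25,"rx":0,"ry":0,"rz":0.06,"jaw":0},{"x":0.7,"y":0.1,"z":-0.25,"rx":0,"ry":0,"rz":0.08,"jaw":0},{"x":0.85,"y":0.14,"z":-0.25,"rx":0,"ry":0,"rz":0.09,"jaw":0},{"x":0.93,"y":0.16,"z":-0.25,"rx":0,"ry":0,"rz":0.09,"jaw":0},{"x":0.95,"y":0.17,"z":-0.25,"rx":0,"ry":0,"rz":0.09,"jaw":0}]'; python3 -c "
from cell import env
from h import *
s=env.state();print(s['t'],delta(s,[526.6,205.6,300],1.529))"
```

```text
t: 26.72
eef_pos: [491.4, -0.4, 300.4]
tcp_rot: [3.141, 0.0, 1.604]
ft_force: [0.0, -0.5, -0.8]
opening: 0.209
26.725 {'xyz': array([1.3648, 0.2802, 0.0026]), 'rot': array([0.0003, 0.0002, 0.0953])}
```

```bash
python3 -m pendant '[{"x":0.05,"y":0.01,"z":0,"rx":0,"ry":0,"rz":0,"jaw":0},{"x":0.15,"y":0.03,"z":0,"rx":0,"ry":0,"rz":0.02,"jaw":0},{"x":0.3,"y":0.06,"z":0,"rx":0,"ry":0,"rz":0.04,"jaw":0},{"x":0.5,"y":0.1,"z":0,"rx":0,"ry":0,"rz":0.06,"jaw":0},{"x":0.7,"y":0.15,"z":0,"rx":0,"ry":0,"rz":0.08,"jaw":0},{"x":0.85,"y":0.2,"z":0,"rx":0,"ry":0,"rz":0.095,"jaw":0},{"x":0.93,"y":0.22,"z":0,"rx":0,"ry":0,"rz":0.095,"jaw":0},{"x":0.95,"y":0.23,"z":0,"rx":0,"ry":0,"rz":0.095,"jaw":0}]'; python3 -c "
from cell import env
from h import *
s=env.state();print(s['t'],delta(s,[526.6,205.6,250],1.529))"
```

```text
t: 27.72
eef_pos: [521.3, 142.7, 300.0]
tcp_rot: [-3.141, 0.0, 1.529]
ft_force: [0.3, 0.1, -1.2]
opening: 0.21
27.725 {'xyz': array([0.4208, 0.0179, 0.3335]), 'rot': array([-0.0004,  0.0003, -0.0005])}
```

```bash
python3 -m pendant '[{"x":0.05,"y":0,"z":0,"rx":0,"ry":0,"rz":0,"jaw":0},{"x":0.14,"y":0.01,"z":0.03,"rx":0,"ry":0,"rz":0,"jaw":0},{"x":0.25,"y":0.014,"z":0.1,"rx":0,"ry":0,"rz":0,"jaw":0},{"x":0.35,"y":0.018,"z":0.18,"rx":0,"ry":0,"rz":0,"jaw":0},{"x":0.4,"y":0.018,"z":0.26,"rx":0,"ry":0,"rz":0,"jaw":0},{"x":0.42,"y":0.018,"z":0.32,"rx":0,"ry":0,"rz":0,"jaw":0},{"x":0.421,"y":0.018,"z":0.333,"rx":0,"ry":0,"rz":0,"jaw":0},{"x":0.421,"y":0.018,"z":0.333,"rx":0,"ry":0,"rz":0,"jaw":0}]'; python3 f.py
```

```text
t: 28.72
eef_pos: [526.8, 205.3, 250.2]
tcp_rot: [-3.142, 0.0, 1.528]
ft_force: [-0.1, 0.4, -2.1]
opening: 0.209
28.925 [526.76317203 205.3240686  250.60977212] [ 3.14086626e+00 -1.28013539e-04  1.52764459e+00] F [ 0.01  0.06 -1.61] along [-0.03 -0.29  0.38 -0.57  0.57] 0.01 My [-0.019 -0.07  -0.004]
```

```bash
python3 -m pendant '[{"x":0,"y":0,"z":0.02,"rx":0,"ry":0,"rz":0,"jaw":0},{"x":0,"y":0,"z":0.045,"rx":0,"ry":0,"rz":0,"jaw":0},{"x":0,"y":0,"z":0.065,"rx":0,"ry":0,"rz":0,"jaw":0},{"x":0,"y":0,"z":0.08,"rx":0,"ry":0,"rz":0,"jaw":0},{"x":0,"y":0,"z":0.09,"rx":0,"ry":0,"rz":0,"jaw":0},{"x":0,"y":0,"z":0.097,"rx":0,"ry":0,"rz":0,"jaw":0},{"x":0,"y":0,"z":0.097,"rx":0,"ry":0,"rz":0,"jaw":0}]'; python3 f.py
python3 -m pendant '[{"x":0,"y":0,"z":0.004,"rx":0,"ry":0,"rz":0,"jaw":0},{"x":0,"y":0,"z":0.008,"rx":0,"ry":0,"rz":0,"jaw":0},{"x":0,"y":0,"z":0.008,"rx":0,"ry":0,"rz":0,"jaw":0}]'; python3 f.py
```

```text
t: 29.8
eef_pos: [526.7, 205.5, 235.6]
tcp_rot: [-3.142, 0.0, 1.528]
ft_force: [0.3, -0.5, -1.9]
opening: 0.208
30.0 [526.70044426 205.515696   235.73372633] [3.14142109e+00 4.37629002e-05 1.52801078e+00] F [ 0.35 -0.26 -1.79] along [ 0.22  0.35  0.67  0.42 -0.07] 0.32 My [-0.038 -0.079 -0.016]
t: 30.38
eef_pos: [526.7, 205.5, 234.4]
tcp_rot: [-3.142, 0.0, 1.528]
ft_force: [0.0, 0.2, -1.5]
opening: 0.213
30.575 [526.67982474 205.53771461 234.44328135] [3.14155076e+00 7.91488119e-05 1.52805381e+00] F [ 0.07  0.02 -1.1 ] along [ 0.02 -0.07 -0.24  0.49  0.16] 0.07 My [-0.06  -0.071 -0.018]
```

```bash
python3 -m pendant '[{"x":0,"y":0,"z":0.003,"rx":0,"ry":0,"rz":0,"jaw":0},{"x":0,"y":0,"z":0.003,"rx":0,"ry":0,"rz":0,"jaw":0}]'; python3 f.py
```

```text
t: 30.82
eef_pos: [526.7, 205.5, 234.4]
tcp_rot: [3.141, 0.0, 1.528]
ft_force: [-1.4, -0.2, 5.4]
opening: 0.208
31.025 [526.68479567 205.54381285 234.37332082] [3.14125841e+00 6.19360514e-06 1.52809204e+00] F [-1.64 -0.47  5.34] along [-1.41 -1.88 -1.64 -1.64 -1.83] -1.68 My [-0.132  0.371  0.018]
```

```bash
python3 -m pendant '[{"x":0,"y":0,"z":-0.002,"rx":0,"ry":0,"rz":0,"jaw":0.2},{"x":0,"y":0,"z":-0.002,"rx":0,"ry":0,"rz":0,"jaw":0.23},{"x":0,"y":0,"z":-0.002,"rx":0,"ry":0,"rz":0,"jaw":0.28},{"x":0,"y":0,"z":-0.002,"rx":0,"ry":0,"rz":0,"jaw":0.38},{"x":0,"y":0,"z":-0.002,"rx":0,"ry":0,"rz":0,"jaw":0.5},{"x":0,"y":0,"z":-0.002,"rx":0,"ry":0,"rz":0,"jaw":0.6},{"x":0,"y":0,"z":-0.002,"rx":0,"ry":0,"rz":0,"jaw":0.6},{"x":0,"y":0,"z":-0.002,"rx":0,"ry":0,"rz":0,"jaw":0.6}]'; python3 snap.py w14
```

```text
t: 32.02
eef_pos: [526.7, 205.5, 234.3]
tcp_rot: [3.142, 0.0, 1.528]
ft_force: [0.2, 0.0, -0.0]
opening: 0.598
32.075 [526.68261448 205.52425474 234.31251606] [3.14151276e+00 8.55790311e-05 1.52797775e+00]
```

View pics/w14.png

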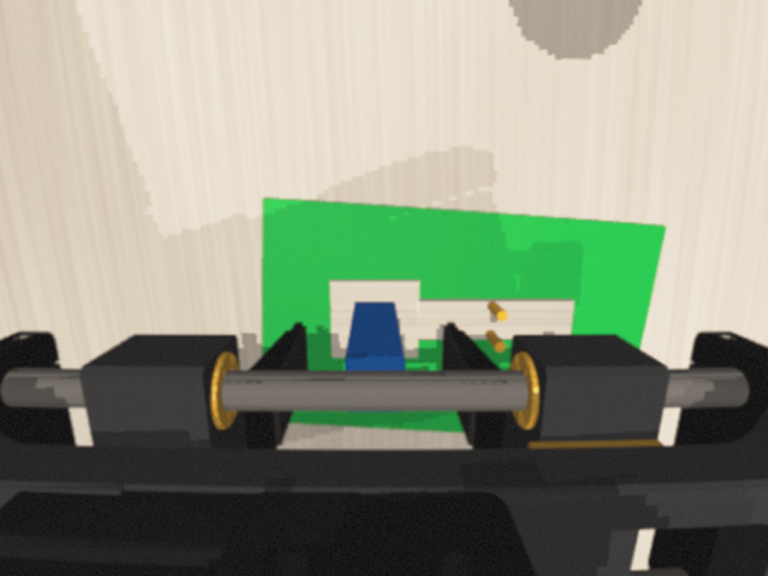

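Fingers are open and clear of the handle, which stands at (375,335); I'll lift straight up.

```bash
python3 -m pendant '[{"x":0,"y":0,"z":-0.05,"rx":0,"ry":0,"rz":0,"jaw":0.6},{"x":0,"y":0,"z":-0.2,"rx":0,"ry":0,"rz":0,"jaw":0.6},{"x":0,"y":0,"z":-0.45,"rx":0,"ry":0,"rz":0,"jaw":0.6},{"x":0,"y":0,"z":-0.75,"rx":0,"ry":0,"rz":0,"jaw":0.6},{"x":-0.3,"y":0,"z":-0.9,"rx":0,"ry":0,"rz":0,"jaw":0.6},{"x":-0.6,"y":0,"z":-0.9,"rx":0,"ry":0,"rz":0,"jaw":0.6},{"x":-0.8,"y":0,"z":-0.9,"rx":0,"ry":0,"rz":0,"jaw":0.6},{"x":-0.8,"y":0,"z":-0.9,"rx":0,"ry":0,"rz":0,"jaw":0.6},{"x":-0.8,"y":0,"z":-0.9,"rx":0,"ry":0,"rz":0,"jaw":0.6}]'; python3 snap.py w15;  python3 -c "
from cell import env
from h import *
C={n:env.read_camera(n) for n in ['scene','side']}
ims=[cv2.resize(C[n]['img'][y-40:y+40,x-40:x+40],None,fx=5,fy=5,interpolation=cv2.INTER_CUBIC) for n,x,y in (('scene',225,180),('side',285,183))]
cv2.imwrite('pics/c15.png',np.hstack(ims)[:,:,::-1])
cv2.imwrite('pics/s15.png',C['scene']['img'][:,:,::-1])"
```

```text
t: 33.2
eef_pos: [521.5, 86.1, 369.6]
tcp_rot: [3.141, -0.0, 1.528]
ft_force: [-0.2, 0.6, 0.2]
opening: 0.601
33.25 [521.55013847  86.39919921 369.47402974] [ 3.14139637e+00 -8.85470324e-05  1.52852640e+00]
```

View pics/w15.png

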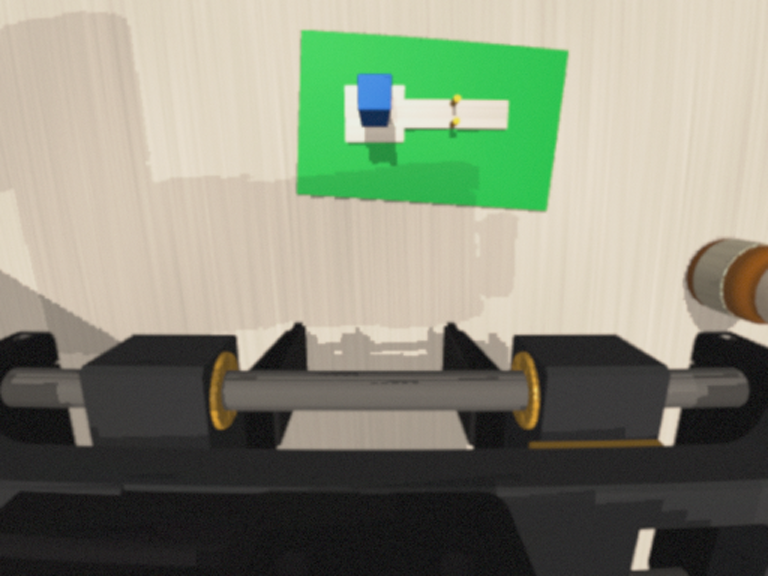

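View pics/c15.png

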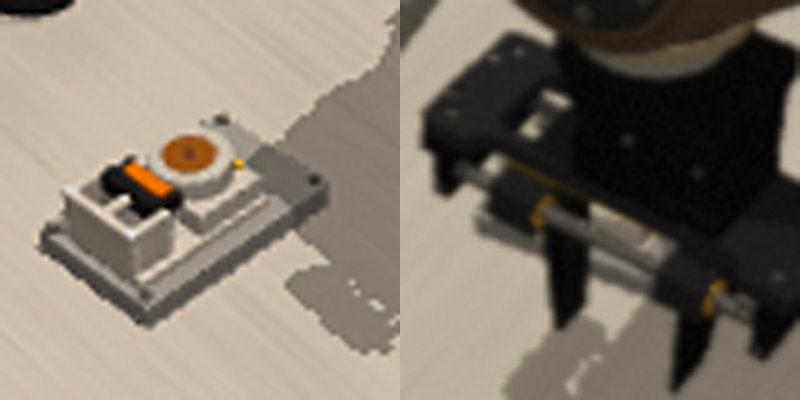

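View pics/s15.png

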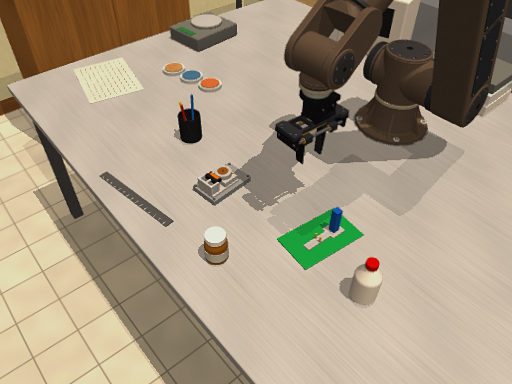

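```bash
python3 -c "
from cell import env
print(env.job_done()); s=env.state(); print(s['t'],s['ft_force'])"
```

```text
the job is handed in; nothing more can be done
None
the job is handed in; nothing more can be done
```

The puck is seated in the clamp behind the two brass studs, held against the sprung roller. The paddle lies flat on the green mat, released, within about 1 mm of where it started. I handed the job in at about 33 s.

- **Roller force:** I felt the first contact with the tool at about x = 553 to 554 mm, pushed to about 6.9 N, then lowered the puck between the studs and the roller.
- **Highest push:** While the puck settled onto the ledges, the reading along the loading direction averaged 8.6 N, with a highest single reading of about 9.0 N. I put the rise down to friction at the pins and ledges. It stayed below 10 N.
- **Withdrawal:** Once the paddle backed off, the vertical force reading fell to about 1.5 N, the paddle's weight alone. The pictures showed the puck staying against the studs and roller. My last picture, from the scene camera, still showed it level there.
- **Other items:** The jar, wash bottle and pen cup appear unmoved in that last picture, and the gripper was clear of everything, reading about 0 N.

**What disagreed or went unchecked:**
- The wrist camera and the scene and side cameras differed by about 2 mm on the sideways line-up with the clamp. I steered between the two; the slot allows about 3 mm either way.
- The side camera's last view of the clamp was blocked by the gripper. I did not take a separate height measurement of the seated puck; that it is flat rests on the forces and the pictures.

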